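# Put the reading pens on charge and hang the charging sign

### The job

Charge every reading pen that is in the wooden caddy: push its nib fully home into the charging port of its own colour (the pens are stored with only the nib end in reach and the ports leave room only for a hand on the butt end, so each must be set down and taken by its other end on the way). When all the pens are in, hook the green sign onto the rail above the dock at the orange band and slide it along the rail to the green mark, leaving it hanging there. Do not disturb the other toys.

Things in the scene. Friction and masses are not known exactly. Their poses are not given: they have to be found in the camera images.
- pen_red: red reading pen (may be absent), 50 g: square bar 120 mm long (its x axis), 24 x 24 mm across, and a steel nib pin 6 mm thick, 32 mm long out of its +x end; white band near the butt (-x). Origin at the bar's centre: shoulder (nib root) at x = +60 mm, butt at x = -60 mm. Starts level in any one of the caddy's channels, butt inside, nib out
- pen_red_tip (a point): tip of the red pen's nib, on the pen's axis, 92 mm along +x from the pen's origin
- pen_blue: blue reading pen (may be absent), 50 g: square bar 120 mm long (its x axis), 24 x 24 mm across, and a steel nib pin 6 mm thick, 32 mm long out of its +x end; white band near the butt (-x). Origin at the bar's centre: shoulder (nib root) at x = +60 mm, butt at x = -60 mm. Starts level in any one of the caddy's channels, butt inside, nib out
- pen_blue_tip (a point): tip of the blue pen's nib, on the pen's axis, 92 mm along +x from the pen's origin
- pen_yellow: yellow reading pen (may be absent), 50 g: square bar 120 mm long (its x axis), 24 x 24 mm across, and a steel nib pin 6 mm thick, 32 mm long out of its +x end; white band near the butt (-x). Origin at the bar's centre: shoulder (nib root) at x = +60 mm, butt at x = -60 mm. Starts level in any one of the caddy's channels, butt inside, nib out
- pen_yellow_tip (a point): tip of the yellow pen's nib, on the pen's axis, 92 mm along +x from the pen's origin
- caddy: fixed light-wood caddy with three channels under a clear acrylic roof, open at its -x side (facing the robot). Origin on the bench under the middle of the mouth plane, +x runs into the channels. Channels at y = -75, 0, +75 mm, 32 mm wide and high, 66 mm deep; roof top 48 mm above the bench, body 206 mm wide (y)
- caddy_mouth (a point): point on the channel floor in the middle of the caddy's mouth plane, 12 mm above the bench (the floor juts 15 mm out of the mouth). Pens start with their axis 24 mm above the bench and their origin within 3 mm of the mouth plane, so 60 mm of bar and the nib stick out. The bench straight in front of the robot, x = 0.40 to 0.52 m, is clear
- dock: fixed white and grey charging dock, 206 mm wide (y). Origin on the bench under the middle of the port wall's front face; +x runs into the ports; pens come from -x, the robot's side. Behind the wall is a grey body, x = 0 to 70 mm, 85 mm high, with a patch of each port's colour on top, front and back. Before it lie three channels in line with the ports
- dock_hood (a point): middle of the front edge of the clear acrylic hood over the dock's channels, on its underside: dock x = -60 mm, 62 mm above the bench (hood 5 mm thick). Channels under it are 32 mm wide and 32 mm high; their floor is 30 mm above the bench and juts out to dock x = -80 mm
- port_red (a point): mouth centre of the red port, at dock y = 75 mm: a 14 x 14 mm opening, 40 mm deep, in the wall at the end of its channel, axis 42 mm above the bench, level with a pen lying on the channel floor. Axes as the dock (x into the port). A pen fully home has its shoulder on the wall and its tip 32 mm beyond this point
- port_blue (a point): mouth centre of the blue port, at dock y = 0 mm: a 14 x 14 mm opening, 40 mm deep, in the wall at the end of its channel, axis 42 mm above the bench, level with a pen lying on the channel floor. Axes as the dock (x into the port). A pen fully home has its shoulder on the wall and its tip 32 mm beyond this point
- port_yellow (a point): mouth centre of the yellow port, at dock y = -75 mm: a 14 x 14 mm opening, 40 mm deep, in the wall at the end of its channel, axis 42 mm above the bench, level with a pen lying on the channel floor. Axes as the dock (x into the port). A pen fully home has its shoulder on the wall and its tip 32 mm beyond this point
- rail_start (a point): middle of the 40 mm orange band at the +y end of the rail, on its axis; axes as the dock (y along the rail). The rail: steel, 10 mm thick, above the dock at dock x = 35 mm, axis 200 mm above the bench, between wooden posts at dock y = -145 and +145 mm that end 206 mm above the bench. The band is at dock y = 95 mm
- rail_mark: narrow green band (14 mm wide, painted on, no obstacle) round the rail: the mark. Origin on the rail's axis in the middle of the band; y runs along the rail
- sign: green standing sign, 120 g: block 56 (x) x 50 (y) x 46 mm high with a yellow disc on each face, a flat white hook above it (see sign_hook), and on top of that a grip fin 24 (x) x 12 (y) mm from 96 to 136 mm height. Origin under the block, z up. Stands on the bench, +x facing roughly away from the robot
- sign_hook (a point): middle of the underside of the hook's crossbar, 90 mm above the base; 5 mm above the rail's axis when hung. Hook, 12 mm thick in y: shank at x = -20 to -14 mm from block to crossbar; crossbar x = -20 to +20 mm, 90 to 96 mm high; lip at x = 14 to 20 mm down to 76 mm. It opens to +x, 30 mm high between lip and block
- helmet: small red plastic doll's helmet, dome 90 mm across, 57 mm high; bystander; origin under its middle
- xylo_bar: loose wooden xylophone bar, 170 x 30 x 16 mm (length along x); bystander; origin under its middle
- pot: grey ceramic pot, 100 mm across, 85 mm high; bystander; origin under its middle
- tower: tower of three clear acrylic blocks, 45 x 45 x 135 mm; bystander; origin under its middle
- excavator: orange toy excavator, 110 x 86 mm, 95 mm high, boom out to 140 mm from its middle along +x; bystander; origin under its middle
- block: blue wooden block, 40 mm cube; bystander; origin under its middle

How it is judged:
By the outcome, as a careful person would: the job done as asked, in the order asked, and still so for the second after the job is handed in, with the robot touching nothing.
Of pen_red, pen_blue, pen_yellow only 2 to 3 are there at a start; the rules pass over those that are not, and their reading is None.
At some moment in a run one of sign may be knocked a few centimetres aside while the robot is not near it.
Once in a run the grip may slacken for a moment while it holds something.
It also fails if it takes over 210 s, if anything falls off the work surface, if the arm or the gripper's body presses on something with over 40 N, if the wrist force passes 120 N, or if a joint passes its speed limit or range.

### The arm

A 6-joint arm with a two-finger parallel gripper is mounted at the origin on the work surface. World frame = base frame: x ahead of the robot, y to its left, z up, the work surface at z = 0. Lengths are in mm, angles in rad, forces in N, time in s.
With the tool pointing down it reaches from about 375 to 825 mm from the base axis. Payload 5.5 kg.
Tool frame: the origin (TCP) lies midway between the tips of the shut fingers; the grasp point (between the pads) lies 19 mm behind it; z points along the fingers, y is the line along which they close (so a half turn about z gives the same grasp; the last joint's range is limited). The gripper opens to 85 mm and grips with 20 to 120 N. Pads are 22 mm wide; open, the fingers measure 114 mm over their backs; the gripper's body (76 mm by 85 mm) begins 54 mm behind the grasp point. The pads swing forward as they close: fully open they stand 13 mm farther back than shut.
Start: joints at [1.336, 0.314, -0.047, 1.21, 0, 1.571], TCP at [139.586, 583.533, 231.299] pointing down, gripper open.
Joint ranges: [-2.67, 2.67], [-0.69, 1.73], [-1.03, 1.25], [-2.08, 2.16], [-1.42, 1.45], [-3.14, 3.14]. Speed limits (rad/s): [2.39, 2.39, 3.01, 3.14, 3.14, 3.14].

### API

Orientations are given as [roll, pitch, yaw] about the fixed x, y, z axes, in that order (R = Rz(yaw) Ry(pitch) Rx(roll)).
In Python, from station import state, read_camera, hand_in, masks_of, place_of gives the robot as it stands.
- The arm moves only by the tool carry_out, never from a script. Its argument "plan" is a list of rows, each an object of numbers: "rx", "ry", "rz": the turn, a rotation vector about the tool's x, y, z in degrees; "dx", "dy", "dz": the shift along the tool's x, y, z in m; "gripper": the opening in per cent of the stroke, from 0 (shut) to 100 (fully open). In form: [{"rx": .., "ry": .., "rz": .., "dx": .., "dy": .., "dz": .., "gripper": ..}, ...]. A call has 1 to 12 rows; each row shifts and turns the commanded pose from where the row before left it, along the tool's axes as they then stand; what a row does not reach is not made up. A row lasts 1/8 s, in which the tool goes at most 62.5 mm and 10.7 degrees, less where a joint would pass 70% of its speed; a pose out of reach is approached as far as the arm can. A call is refused whole if a number of a shift passes 0.0625 or a number of a turn 10.7, either way. A call with a gripper value outside its range is refused whole. The fingers move at their own pace and stop on an object; "squeeze" is the grip in N (left out, the last holds). Time passes only in rows, so rows that do not move let the fingers close. It gives the time, the measured TCP pose, the force, the opening and the grip force at its end, in the units of the state.
- state(): the state, without advancing time (a new reading comes with each control period).
- read_camera(name): name is "scene" or "top" or "wrist"; returns a dict with "pixels" (480x640x3 uint8, blue, green, red), "z_map" (480x640 float32, mm along the optical axis (not along the pixel's ray), 0 where there is no reading), "mtx" (3x3 intrinsics, pixels), "distortion" ([k1, k2, p1, p2, k3] as OpenCV has them; the pictures are not rectified), "rvec" (rotation vector, rad) and "tvec" (3), from world to camera coordinates, as OpenCV has them. Camera axes: x right, y down, z forward; pixel columns grow to the right and rows downward; lengths in mm; the calibration is good to about 2 mm. A picture is of the moment at which its call begins.
- hand_in(): hands the job in; it is judged then, once.
Trained networks look in the newest picture that a camera, given by its name, has taken for a name from the list of things; names that differ only in an ending like _2 or _b are one class to them, and where a whole thing is asked for, a point or a joint stands for the part that bears it (a point fixed in the world has none). Each returns a list of dicts, best first, with "confidence" (0 to 1); they miss things now and then, are a little off and sometimes report something else, mostly with a low value. They report only what shows in the picture. A call takes as long as a camera call.
- masks_of(query, camera): "pixels" (480x640 bool, what is visible of it) and "uv" ([column, row] in pixels, amid what is visible of it).
- place_of(query, camera): "uv" ([column, row] in pixels: a listed point, or the origin of a listed thing).
The state is a dict: "time_s": time; "joints": joint angles; "joint_velocities": joint speeds; "effort": joint torques, N m; "tool_pos": TCP position; "orientation": TCP orientation; "force": force on the tool from outside, world axes, zero at the start; "wrist_torque": the same for the moment, N m; "opening": finger opening in mm; "grasp_force": force on a finger pad.
Only numpy, scipy, OpenCV 4.12 (cv2) and the standard library are available. Lean on these libraries where they do the work, as an engineer would, in place of code of your own. Each camera call takes 0.05 s, during which the arm holds its last target. There are 200 camera calls.

## Working session

There is one attempt and no reset: what is moved stays moved. The work goes in short steps, Python scripts to look and compute and a tool call to move; the robot and the scene stay as the last step left them, time stands still between calls to the robot, and variables do not carry over. Pictures are saved under pics/ and viewed, at most 16 in all, crops included, and the job is handed in when it is done.

Besides the shell and the picture viewer there is one more tool, called after "Request:" in YAML: its name, and indented under it one key for each argument. carry_out: Moves the arm, as the interface text tells. Its arguments: {"type":"object","properties":{"plan":{"type":"array","items":{"type":"object","properties":{"rx":{"type":"number"},"ry":{"type":"number"},"rz":{"type":"number"},"dx":{"type":"number"},"dy":{"type":"number"},"dz":{"type":"number"},"gripper":{"type":"number"}}}},"squeeze":{"type":"number"}},"required":["plan"]}

```bash
mkdir -p pics; ls; cat > h.py <<'E'
import numpy as np, cv2
from scipy.spatial.transform import Rotation as Ro
from station import state, read_camera, hand_in, masks_of, place_of
def cam(n):
    c=read_camera(n); c['R']=cv2.Rodrigues(np.array(c['rvec'],float))[0]; c['t']=np.array(c['tvec'],float).reshape(3); return c
def w(c,uv,depth=None,z=None):
    "pixels -> world, by depth along axis or on plane z"
    uv=np.array(uv,float).reshape(-1,1,2)
    n=cv2.undistortPoints(uv,np.array(c['mtx'],float),np.array(c['distortion'],float)).reshape(-1,2)
    d=np.c_[n,np.ones(len(n))]
    o=-c['R'].T@c['t']
    D=d@c['R']
    s=np.asarray(depth).reshape(-1,1) if depth is not None else ((z-o[2])/D[:,2])[:,None]
    return o+D*s
def cloud(c,m):
    v,u=np.nonzero(m&(c['z_map']>0)); return w(c,np.c_[u,v],depth=c['z_map'][v,u])
def px(c,P):
    return cv2.projectPoints(np.array(P,float).reshape(-1,1,3),np.array(c['rvec'],float),np.array(c['tvec'],float),np.array(c['mtx'],float),np.array(c['distortion'],float))[0].reshape(-1,2)
E
cat > a.py <<'E'
from h import *
for n in ['scene','top']:
    c=cam(n); cv2.imwrite(f'pics/{n}0.png',c['pixels']); print(n,-c['R'].T@c['t'])
    for q in ['pen_red','pen_blue','pen_yellow','sign','caddy','dock']:
        for r in masks_of(q,n)[:2]:
            P=cloud(c,r['pixels']); print(q,round(r['confidence'],2),np.round(r['uv']),len(P),np.round(np.median(P,0)) if len(P) else '',P.min(0).round() if len(P) else '',P.max(0).round() if len(P) else '')
    for q,z in dict(caddy_mouth=12,dock_hood=62,port_red=42,port_blue=42,port_yellow=42,rail_start=200,rail_mark=200,sign_hook=90,pen_red_tip=24,pen_blue_tip=24,pen_yellow_tip=24,pen_red=24,pen_blue=24,pen_yellow=24,caddy=0,dock=0,sign=0).items():
        for r in place_of(q,n)[:2]: print(' pt',q,round(r['confidence'],2),np.round(r['uv']),w(c,r['uv'],z=z)[0].round(1))
print(state())
E
python3 a.py
```

```text
pics
scene [1147.640574    814.35040779 1034.75653683]
pen_red 0.76 [275. 191.] 209 [ 538. -323.   32.] [ 481. -393.   -5.] [ 583. -302.   49.]
pen_blue 0.51 [282. 226.] 221 [ 599. -185.   33.] [ 550. -216.    1.] [ 629. -169.   42.]
pen_yellow 0.63 [280. 210.] 182 [ 566. -253.   33.] [ 520. -281.   -2.] [ 594. -235.   43.]
sign 0.9 [309. 273.] 492 [637.  28.  46.] [579.  -5.  -3.] [661.  59. 139.]
sign 0.61 [256. 204.] 1243 [ 632. -278.   47.] [ 557. -397.    1.] [ 692. -115.   88.]
caddy 0.73 [254. 208.] 1278 [ 632. -277.   47.] [ 535. -400.   -1.] [ 699. -115.   88.]
caddy 0.52 [282. 226.] 185 [ 601. -185.   33.] [ 560. -210.    4.] [ 628. -169.   42.]
dock 0.84 [369. 325.] 7103 [637. 267.  73.] [465. -57.  -7.] [704. 411. 210.]
 pt caddy_mouth 0.63 [270. 211.] [ 589.3 -279.2   12. ]
 pt caddy_mouth 0.39 [302. 221.] [ 529.  -187.8   12. ]
 pt dock_hood 0.75 [389. 304.] [546.4 234.1  62. ]
 pt dock_hood 0.36 [271. 213.] [ 617.4 -216.1   62. ]
 pt port_red 0.95 [395. 343.] [597.9 320.8  42. ]
 pt port_red 0.66 [401. 308.] [517.2 246.8  42. ]
 pt port_blue 0.72 [368. 323.] [613.5 239
[... 3204 characters left out ...]
 'joints': array([ 1.33600088e+00,  3.13489493e-01, -4.71228387e-02,  1.21022062e+00,
       -1.26806665e-05,  1.57081295e+00]), 'joint_velocities': array([-7.88316946e-04, -2.36549532e-05,  8.58328201e-04, -1.13659677e-03,
        1.37198560e-03,  8.81722888e-04]), 'effort': array([ 3.64731804e-04, -5.39443839e+01,  3.40049565e+01,  1.87832753e-03,
        1.61670855e-04,  4.99501240e-06]), 'tool_pos': array([139.58449384, 583.51103474, 231.29576752]), 'orientation': array([-3.14155603e+00,  1.26812752e-05,  2.90678058e+00]), 'force': array([0.14106103, 0.09713267, 0.81847698]), 'wrist_torque': array([-0.02427694, -0.05376924, -0.0173053 ]), 'grasp_force': 0.0, 'opening': 85.23967464883692}
```

```bash
python3 - <<'E'
import cv2
a=cv2.imread('pics/scene0.png')[150:400,180:480]; cv2.imwrite('pics/s1.png',cv2.resize(a,(720,600),interpolation=cv2.INTER_CUBIC))
a=cv2.imread('pics/top0.png')[170:330,110:510]; cv2.imwrite('pics/t1.png',cv2.resize(a,(800,320),interpolation=cv2.INTER_CUBIC))
E
```

```text
(no output)
```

View pics/s1.png

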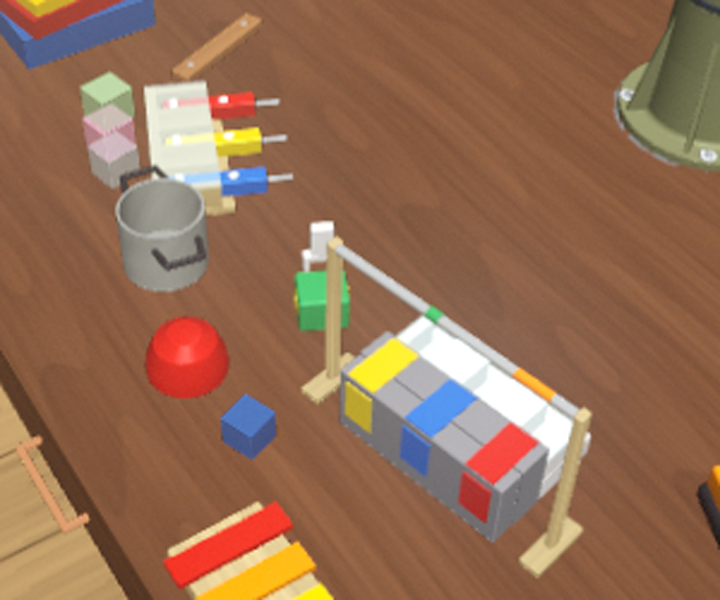

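View pics/t1.png

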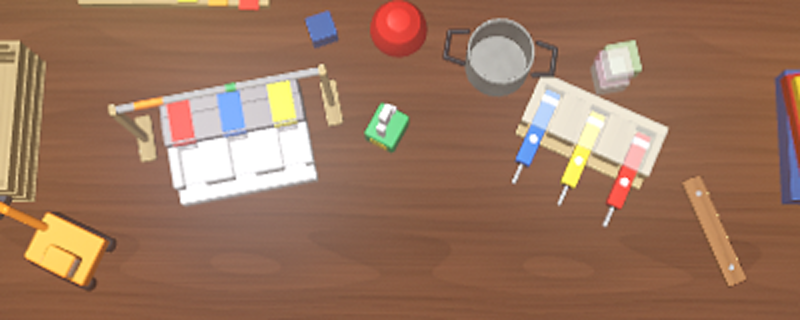

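All three pens are in the caddy. In the enlarged top view their nibs point toward the robot, at crop pixels (515,182) blue, (562,203) yellow and (606,224) red. The dock is at left with the rail above it, the orange band at (150,103) and the green mark at (230,87). The sign stands between them at (385,125).

```bash
cat > b.py <<'E'
from h import *
def hsv(c): return cv2.cvtColor(c['pixels'],cv2.COLOR_BGR2HSV)
def comp(m,near,r=60):
    n,l,s,cc=cv2.connectedComponentsWithStats(m.astype(np.uint8))
    k=[i for i in range(1,n) if s[i,4]>=4 and np.hypot(*(cc[i]-near))<r]
    i=max(k,key=lambda i:s[i,4]); return cc[i],s[i,4],l==i
H={'red':((0,6),(174,180)),'yellow':((24,34),),'blue':((104,122),),'orange':((10,22),),'green':((50,80),)}
def cm(c,col,S=140,V=90):
    h=hsv(c); m=np.zeros(h.shape[:2],bool)
    for a,b in H[col]: m|=(h[...,0]>=a)&(h[...,0]<=b)
    return m&(h[...,1]>S)&(h[...,2]>V)
E
python3 - <<'E'
from b import *
D=lambda x,y,z,p: None
for n in ['top','scene']:
    c=cam(n)
    for col,P,z in [('red',(640,325,85),85),('blue',(640,250,85),85),('yellow',(655,175,85),85),('orange',(627,350,200),200),('green',(649,230,200),200)]:
        try:
            cc,a,m=comp(cm(c,col,200 if col=='orange' else 140),px(c,P)[0],12 if n=='top' else 22); print(n,col,cc.round(1),a,w(c,cc,z=z)[0].round(1), np.median(cloud(c,m),0).round(1))
        except Exception as e: print(n,col,e)
c=cam('wrist');s=state()
R=Ro.from_euler('xyz',s['orientation']).as_matrix()
o=-c['R'].T@c['t']; print('wrist cam in tool',R.T@(o-s['tool_pos']), 'optical axis',R.T@c['R'][2],'right',R.T@c['R'][0],c['mtx'])
E
```

```text
top red [198.8 227.2] 62 [628.9 329.6  85. ] [633.  332.2  87.2]
top blue max() iterable argument is empty
top yellow max() iterable argument is empty
top orange max() iterable argument is empty
top green max() iterable argument is empty
scene red [388.6 338.5] 355 [624.8 324.4  85. ] [625.3 324.6  85.7]
scene blue [363.2 319.7] 313 [640.3 251.   85. ] [640.7 251.7  86.3]
scene yellow [339.2 301.9] 300 [655.9 177.6  85. ] [656.9 178.8  86.5]
scene orange [405.6 312.5] 16 [617.9 352.  200. ] [621.  353.4 203.7]
scene green [360.2 280.4] 14 [642.5 230.  200. ] [644.7 233.1 203.7]
wrist cam in tool [  75.58747989   -0.90049078 -144.08580841] optical axis [-0.29737999  0.00163464  0.95475781] right [-9.29990842e-04  9.99997564e-01 -2.00176116e-03] [[356.76317567   0.         318.68397493]
 [  0.         356.76317567 237.22919804]
 [  0.           0.           1.        ]]
```

```bash
cat > go.py <<'E'
from h import *
import sys
def go(P,yaw,N=None,frm=None):
    "identical row x N from current (or frm=(pos,yaw)) to tool-down pose P,yaw(deg)"
    if frm is None:
        s=state(); p=np.array(s['tool_pos']); y=np.degrees(s['orientation'][2])
        e=Ro.from_euler('xyz',s['orientation']); 
        t=e.as_matrix()[:,2]; 
        if abs(t[2]+1)>1e-3: print('tilt',t)
    else: p,y=np.array(frm[0],float),frm[1]
    d=np.array(P)-p; dy=(yaw-y+180)%360-180
    N=N or int(np.ceil(max(np.linalg.norm(d)/50,abs(dy)/8.5,1)))
    a=np.radians(y); 
    M=sum(Ro.from_euler('z',-dy/N*k,degrees=True).as_matrix() for k in range(N))
    R0=Ro.from_euler('xyz',[180,0,y],degrees=True).as_matrix()
    # tool z down: rot about tool z by -dyaw
    r=np.linalg.solve(M,R0.T@d)/1000
    print(f'N={N} dx {r[0]:.4f} dy {r[1]:.4f} dz {r[2]:.4f} rz {-dy/N:.2f}')
E
python3 - <<'E'
from go import *
go((490,225,260),192)
E
```

```text
N=11 dx -0.0332 dy -0.0318 dz -0.0026 rz -2.31
```

Request:
carry_out:
  plan:
    - {"dx": -0.0332, "dy": -0.0318, "dz": -0.0026, "rz": -2.31}
    - {"dx": -0.0332, "dy": -0.0318, "dz": -0.0026, "rz": -2.31}
    - {"dx": -0.0332, "dy": -0.0318, "dz": -0.0026, "rz": -2.31}
    - {"dx": -0.0332, "dy": -0.0318, "dz": -0.0026, "rz": -2.31}
    - {"dx": -0.0332, "dy": -0.0318, "dz": -0.0026, "rz": -2.31}
    - {"dx": -0.0332, "dy": -0.0318, "dz": -0.0026, "rz": -2.31}
    - {"dx": -0.0332, "dy": -0.0318, "dz": -0.0026, "rz": -2.31}
    - {"dx": -0.0332, "dy": -0.0318, "dz": -0.0026, "rz": -2.31}
    - {"dx": -0.0332, "dy": -0.0318, "dz": -0.0026, "rz": -2.31}
    - {"dx": -0.0332, "dy": -0.0318, "dz": -0.0026, "rz": -2.31}
    - {"dx": -0.0332, "dy": -0.0318, "dz": -0.0026, "rz": -2.31}
    - {"dx": 0}

```text
invalid input
```

```bash
python3 - <<'E'
from go import *
s=state(); print(s['time_s'],s['tool_pos'],np.degrees(s['orientation']),np.degrees(s['joints']))
c=cam('wrist'); cv2.imwrite('pics/w1.png',c['pixels']); np.savez('w1.npz',**{k:np.array(v) for k,v in c.items()})
for q,z in dict(dock_hood=62,port_red=42,port_blue=42,port_yellow=42,rail_start=200,rail_mark=200,dock=0).items():
    for r in place_of(q,'wrist')[:2]: print(' pt',q,round(r['confidence'],2),np.round(r['uv']),w(c,r['uv'],z=z)[0].round(1))
E
```

```text
2.55 [139.58467657 583.53491451 231.30582387] [-1.79999913e+02 -1.92250028e-04  1.66547317e+02] [ 7.65472186e+01  1.79621742e+01 -2.69787721e+00  6.93400354e+01
  1.92249879e-04  8.99999015e+01]
```

View pics/w1.png

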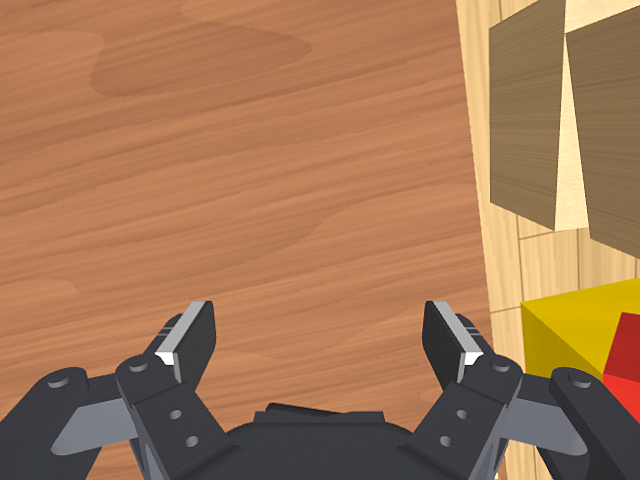

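The arm hasn't moved. The wrist view shows bare bench, with the fingers at the bottom around (185,330) and (450,330). I'll resend the rows with all the fields filled in.

Request:
carry_out:
  plan:
    - {"rx": 0, "ry": 0, "rz": -2.3, "dx": -0.0332, "dy": -0.0318, "dz": -0.0026, "gripper": 100}
    - {"rx": 0, "ry": 0, "rz": -2.3, "dx": -0.0332, "dy": -0.0318, "dz": -0.0026, "gripper": 100}
    - {"rx": 0, "ry": 0, "rz": -2.3, "dx": -0.0332, "dy": -0.0318, "dz": -0.0026, "gripper": 100}
    - {"rx": 0, "ry": 0, "rz": -2.3, "dx": -0.0332, "dy": -0.0318, "dz": -0.0026, "gripper": 100}
    - {"rx": 0, "ry": 0, "rz": -2.3, "dx": -0.0332, "dy": -0.0318, "dz": -0.0026, "gripper": 100}
    - {"rx": 0, "ry": 0, "rz": -2.3, "dx": -0.0332, "dy": -0.0318, "dz": -0.0026, "gripper": 100}
    - {"rx": 0, "ry": 0, "rz": -2.3, "dx": -0.0332, "dy": -0.0318, "dz": -0.0026, "gripper": 100}
    - {"rx": 0, "ry": 0, "rz": -2.3, "dx": -0.0332, "dy": -0.0318, "dz": -0.0026, "gripper": 100}
    - {"rx": 0, "ry": 0, "rz": -2.3, "dx": -0.0332, "dy": -0.0318, "dz": -0.0026, "gripper": 100}
    - {"rx": 0, "ry": 0, "rz": -2.3, "dx": -0.0332, "dy": -0.0318, "dz": -0.0026, "gripper": 100}
    - {"rx": 0, "ry": 0, "rz": -2.3, "dx": -0.0332, "dy": -0.0318, "dz": -0.0026, "gripper": 100}
    - {"rx": 0, "ry": 0, "rz": 0, "dx": 0, "dy": 0, "dz": 0, "gripper": 100}

```text
time_s: 4.45
tool_pos: [492.0, 222.8, 259.9]
orientation: [-3.141, 0.001, -2.939]
force: [-0.7, -0.1, -0.7]
opening: 85.3
grasp_force: 0.0
```

```bash
cat > look.py <<'E'
from go import *
s=state(); print(s['time_s'],s['tool_pos'],np.degrees(s['orientation']),np.degrees(s['joints']))
n=sys.argv[1]
c=cam('wrist'); cv2.imwrite(f'pics/{n}.png',c['pixels']); np.savez(n+'.npz',**{k:np.array(v) for k,v in c.items()})
for a in sys.argv[2:]:
    q,z=a.split('=')
    for r in place_of(q,'wrist')[:2]: print(' pt',q,round(r['confidence'],2),np.round(r['uv']),w(c,r['uv'],z=float(z))[0].round(1))
E
python3 look.py w2 dock_hood=62 port_red=42 port_blue=42 port_yellow=42 rail_start=200 rail_mark=200 dock=0
```

```text
4.45 [491.99328009 222.79289185 259.86530296] [-1.79981838e+02  4.75635456e-02 -1.68374729e+02] [ 2.43800762e+01  1.08708487e+01 -8.16263552e+00  7.09241357e+01
 -2.82149172e-02  1.27548024e+01]
 pt dock_hood 0.59 [316. 264.] [550.6 231.9  62. ]
 pt port_red 0.77 [385. 305.] [592.8 319.2  42. ]
 pt port_red 0.74 [252. 306.] [622.9 172.1  42. ]
 pt port_blue 0.7 [318. 305.] [607.1 245.7  42. ]
 pt port_blue 0.52 [118. 375.] [748.9  26.5  42. ]
 pt port_yellow 0.63 [255. 303.] [619.1 174.5  42. ]
 pt rail_start 0.59 [316. 264.] [497.5 221.7 200. ]
 pt dock 0.89 [314. 287.] [605.3 240.3   0. ]
```

View pics/w2.png

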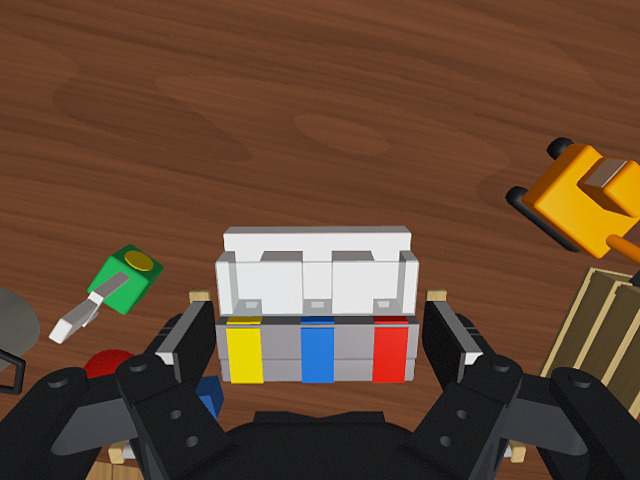

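The dock is seen from above. Its top patches are yellow at (245,355), blue at (318,350) and red at (390,350), the port holes are at about (248,303), (318,303) and (385,303), and the sign is at left around (120,280).

```bash
python3 - <<'E'
from b import *
c=dict(np.load('w2.npz'))
for col,n in [('yellow',(245,355)),('blue',(318,350)),('red',(390,350))]:
    cc,a,m=comp(cm(c,col,120,60),np.array(n),20)
    u0,u1=np.nonzero(m.sum(0)>20)[0][[0,-1]]
    mid=(u0+u1)//2; v=np.nonzero(m[:,mid])[0]; 
    col_=c['pixels'][310:390,mid].astype(int).sum(1)
    j=310+np.argmax(np.abs(np.diff(col_[:25])))
    print(col,cc,a,u0,u1,v[0],v[-1], col_[:26])
    P=cloud(c,m); f=P[P[:,2]>80]; f=f[f[:,2]<92]; print('top z',np.median(f[:,2]),'c',((f.max(0)+f.min(0))/2).round(1),f.mean(0).round(1))
    print(w(c,[[ (u0+u1)/2,327.5],[(u0+u1)/2,v[-1]+.5]],z=85).round(1))
# fit whole body top: points with z 80..90
v,u=np.mgrid[300:400,200:430]; m=np.zeros((480,640),bool); m[300:400,212:418]=1
P=cloud(c,m); P=P[(P[:,2]>80)&(P[:,2]<91)]; r=cv2.minAreaRect(P[:,:2].astype(np.float32)); print(r)
m=np.zeros((480,640),bool); m[225:330,212:422]=1
P=cloud(c,m);
for a,b in [(25,35),(62,72)]:
    Q=P[(P[:,2]>a)&(P[:,2]<b)]; print(a,b,cv2.minAreaRect(Q[:,:2].astype(np.float32)),np.median(Q[:,2]))
E
```

```text
yellow [244.72787246 354.78009896] 1819 228 261 328 382 [479 478 475 483 489 461 330 225 230 227 219 240 385 450 358 371 467 407
 344 463 447 444 444 443 444 445]
top z 88.35110261240851 c [656.3 177.8  88.2] [654.7 177.4  88.3]
[[624.8 172.4  85. ]
 [691.7 181.7  85. ]]
blue [317.12437535 354.84508606] 1801 301 333 328 382 [480 483 483 484 496 466 131 165 169 163 158 231 379 375 248 447 475 383
 299 388 379 377 386 381 378 374]
top z 88.49450801821936 c [640.9 251.2  88.4] [639.8 250.8  88.5]
[[610.  244.7  85. ]
 [676.1 258.1  85. ]]
red [389.46612466 354.32899729] 1845 373 406 327 382 [484 481 483 491 486 403 104 113 120 130 109 243 335 315 378 538 482 327
 279 322 321 317 315 314 317 310]
top z 88.56492190913158 c [625.1 324.5  87.8] [623.8 323.8  88.5]
[[595.3 317.   85. ]
 [660.6 334.5  85. ]]
((638.5399780273438, 250.20668029785156), (73.36122131347656, 206.7393341064453), 11.869491577148438)
25 35 ((543.075927734375, 230.671142578125), (33.282527923583984, 206.37925720214844), 11.9519624710083) 31.634702693630828
62 72 ((576.4771728515625, 237.3361053466797), (61.96772003173828, 206.5557098388672), 11.874497413635254) 68.74237790580304
```

```bash
python3 - <<'E'
from go import *
go((480,-235,250),155)
E
```

```text
N=10 dx -0.0029 dy -0.0467 dz 0.0010 rz 3.69
```

Request:
carry_out:
  plan:
    - {"rx": 0, "ry": 0, "rz": 3.7, "dx": -0.003, "dy": -0.0467, "dz": 0.001, "gripper": 60}
    - {"rx": 0, "ry": 0, "rz": 3.7, "dx": -0.003, "dy": -0.0467, "dz": 0.001, "gripper": 60}
    - {"rx": 0, "ry": 0, "rz": 3.7, "dx": -0.003, "dy": -0.0467, "dz": 0.001, "gripper": 60}
    - {"rx": 0, "ry": 0, "rz": 3.7, "dx": -0.003, "dy": -0.0467, "dz": 0.001, "gripper": 60}
    - {"rx": 0, "ry": 0, "rz": 3.7, "dx": -0.003, "dy": -0.0467, "dz": 0.001, "gripper": 60}
    - {"rx": 0, "ry": 0, "rz": 3.7, "dx": -0.003, "dy": -0.0467, "dz": 0.001, "gripper": 60}
    - {"rx": 0, "ry": 0, "rz": 3.7, "dx": -0.003, "dy": -0.0467, "dz": 0.001, "gripper": 60}
    - {"rx": 0, "ry": 0, "rz": 3.7, "dx": -0.003, "dy": -0.0467, "dz": 0.001, "gripper": 60}
    - {"rx": 0, "ry": 0, "rz": 3.7, "dx": -0.003, "dy": -0.0467, "dz": 0.001, "gripper": 60}
    - {"rx": 0, "ry": 0, "rz": 3.7, "dx": -0.003, "dy": -0.0467, "dz": 0.001, "gripper": 60}
    - {"rx": 0, "ry": 0, "rz": 0, "dx": 0, "dy": 0, "dz": 0, "gripper": 60}
    - {"rx": 0, "ry": 0, "rz": 0, "dx": 0, "dy": 0, "dz": 0, "gripper": 60}

```text
time_s: 6.35
tool_pos: [480.8, -234.8, 249.9]
orientation: [3.141, -0.0, 2.703]
force: [0.2, 0.0, 0.1]
opening: 51.3
grasp_force: 0.0
```

```bash
python3 look.py w3 pen_red_tip=24 pen_blue_tip=24 pen_yellow_tip=24 caddy_mouth=12 pen_red=24 pen_blue=24 pen_yellow=24; python3 - <<'E'
from b import *
c=dict(np.load('w3.npz'))
for col in ['red','blue','yellow']:
    m=cm(c,col,120,60); P=cloud(c,m); k=(P[:,2]>25)&(P[:,2]<44)&(P[:,0]<640)&(P[:,1]<-100)
    P=P[k]; 
    if len(P): print(col,len(P),np.median(P[:,2]),cv2.minAreaRect(P[:,:2].astype(np.float32)))
E
```

```text
6.35 [ 480.81933751 -234.79888754  249.92928573] [ 1.79969415e+02 -8.06463704e-03  1.54880921e+02] [-2.60465119e+01  1.05625181e+01 -9.83121568e+00  6.96148249e+01
  3.04501162e-02 -9.27433019e-01]
 pt pen_red_tip 0.84 [260. 230.] [ 482.7 -306.2   24. ]
 pt pen_red_tip 0.21 [399. 232.] [ 548.8 -170.7   24. ]
 pt pen_blue_tip 0.9 [399. 228.] [ 543.6 -169.1   24. ]
 pt pen_yellow_tip 0.73 [334. 228.] [ 514.3 -232.9   24. ]
 pt pen_red 0.84 [266. 306.] [ 566.8 -341.9   24. ]
 pt pen_red 0.48 [139. 279.] [ 475.1 -456.    24. ]
 pt pen_blue 0.92 [396. 307.] [ 631.7 -206.2   24. ]
 pt pen_yellow 0.94 [334. 304.] [ 597.7 -270.3   24. ]
red 1053 37.15213580720797 ((542.5674438476562, -330.7936706542969), (24.1285343170166, 71.73968505859375), 66.37535095214844)
blue 1527 36.866041694985654 ((592.9823608398438, -437.2760009765625), (523.3711547851562, 108.9617919921875), 82.57075500488281)
yellow 1088 37.37214354222843 ((571.4239501953125, -261.8116149902344), (23.277475357055664, 65.19042205810547), 65.94778442382812)
```

View pics/w3.png

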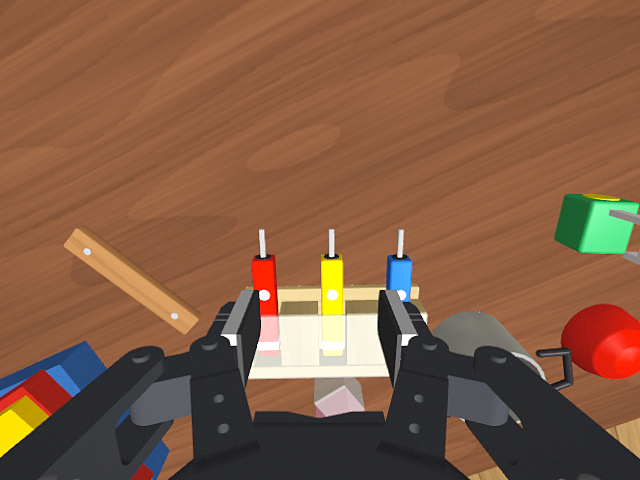

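The three pens lie parallel, nib tips at (262,230) red, (332,230) yellow and (400,230) blue, with shoulders around row 256. The bars run down into the caddy mouth at about row 300.

```bash
python3 - <<'E'
from b import *
c=dict(np.load('w3.npz'))
a=np.radians(156.2); n=np.array([np.cos(a),np.sin(a)]); l=np.array([-n[1],n[0]])
for col,x in [('red',262),('blue',400),('yellow',332)]:
    m=cm(c,col,100,60); k=np.zeros_like(m); k[245:287,x-25:x+25]=1; m&=k
    v,u=np.nonzero(m); P=w(c,np.c_[u,v],z=36)[:,:2]; s=P@n; t=P@l
    rows=[(t[(s>q)&(s<q+8)].max()+t[(s>q)&(s<q+8)].min())/2 for q in np.arange(s.max()-32,s.max()-8,8)]
    # grasp centre 22 mm behind shoulder
    sh=s.max(); C=(sh-23)*n+np.median(rows)*l; print(col,'shoulder s',sh.round(1),'t',np.round(rows,1),'width',(t.max()-t.min()).round(1),'origin',((sh-60)*n+np.median(rows)*l).round(1),'grasp',C.round(1))
from go import go
E
```

```text
red shoulder s -588.1 t [82.3 82.4 82.3] width 26.4 origin [ 559.8 -336.9] grasp [ 525.9 -322. ]
blue shoulder s -592.4 t [-64.2 -64.5 -63.6] width 27.1 origin [ 622.8 -204.5] grasp [ 588.9 -189.6]
yellow shoulder s -589.9 t [8.9 8.8 8.7] width 23.2 origin [ 591.1 -270.3] grasp [ 557.2 -255.4]
```

```bash
python3 - <<'E'
from go import *
go((589.6,-188,100),156.2)
go((589.6,-188,17),156.2,frm=((589.6,-188,100),156.2))
E
```

```text
N=4 dx -0.0198 dy 0.0220 dz 0.0375 rz -0.32
N=2 dx 0.0000 dy -0.0000 dz 0.0415 rz -0.00
```

Request:
carry_out:
  plan:
    - {"rx": 0, "ry": 0, "rz": -0.3, "dx": -0.0198, "dy": 0.022, "dz": 0.0375, "gripper": 60}
    - {"rx": 0, "ry": 0, "rz": -0.3, "dx": -0.0198, "dy": 0.022, "dz": 0.0375, "gripper": 60}
    - {"rx": 0, "ry": 0, "rz": -0.3, "dx": -0.0198, "dy": 0.022, "dz": 0.0375, "gripper": 60}
    - {"rx": 0, "ry": 0, "rz": -0.3, "dx": -0.0198, "dy": 0.022, "dz": 0.0375, "gripper": 60}
    - {"rx": 0, "ry": 0, "rz": 0, "dx": 0, "dy": 0, "dz": 0, "gripper": 60}
    - {"rx": 0, "ry": 0, "rz": 0, "dx": 0, "dy": 0, "dz": 0.03, "gripper": 60}
    - {"rx": 0, "ry": 0, "rz": 0, "dx": 0, "dy": 0, "dz": 0.03, "gripper": 60}
    - {"rx": 0, "ry": 0, "rz": 0, "dx": 0, "dy": 0, "dz": 0.023, "gripper": 60}
    - {"rx": 0, "ry": 0, "rz": 0, "dx": 0, "dy": 0, "dz": 0, "gripper": 60}
    - {"rx": 0, "ry": 0, "rz": 0, "dx": 0, "dy": 0, "dz": 0, "gripper": 60}

```text
time_s: 8.0
tool_pos: [590.2, -189.2, 18.6]
orientation: [3.141, 0.002, 2.723]
force: [1.0, -0.4, 0.7]
opening: 51.3
grasp_force: 0.0
```

Request:
carry_out:
  plan:
    - {"rx": 0, "ry": 0, "rz": 0, "dx": 0, "dy": 0, "dz": 0, "gripper": 0}
    - {"rx": 0, "ry": 0, "rz": 0, "dx": 0, "dy": 0, "dz": 0, "gripper": 0}
    - {"rx": 0, "ry": 0, "rz": 0, "dx": 0, "dy": 0, "dz": 0, "gripper": 0}
    - {"rx": 0, "ry": 0, "rz": 0, "dx": 0, "dy": 0, "dz": 0, "gripper": 0}
    - {"rx": 0, "ry": 0, "rz": 0, "dx": 0, "dy": 0, "dz": 0, "gripper": 0}
    - {"rx": 0, "ry": 0, "rz": 0, "dx": 0, "dy": 0, "dz": 0, "gripper": 0}
  squeeze: 60

```text
time_s: 8.75
tool_pos: [590.4, -189.1, 18.5]
orientation: [-3.142, 0.002, 2.723]
force: [-1.2, -0.3, 6.1]
opening: 22.4
grasp_force: 60.6
```

Request:
carry_out:
  plan:
    - {"rx": 0, "ry": 0, "rz": 0, "dx": 0, "dy": 0, "dz": -0.002, "gripper": 0}
    - {"rx": 0, "ry": 0, "rz": 0, "dx": 0.02, "dy": 0, "dz": 0, "gripper": 0}
    - {"rx": 0, "ry": 0, "rz": 0, "dx": 0.025, "dy": 0, "dz": 0, "gripper": 0}
    - {"rx": 0, "ry": 0, "rz": 0, "dx": 0.025, "dy": 0, "dz": 0, "gripper": 0}
    - {"rx": 0, "ry": 0, "rz": 0, "dx": 0.025, "dy": 0, "dz": 0, "gripper": 0}
    - {"rx": 0, "ry": 0, "rz": 0, "dx": 0, "dy": 0, "dz": 0, "gripper": 0}

```text
time_s: 9.5
tool_pos: [500.7, -149.3, 18.8]
orientation: [-3.141, -0.002, 2.724]
force: [0.2, -0.1, -0.3]
opening: 22.6
grasp_force: 59.8
```

```bash
python3 - <<'E'
from go import *
print(state()['tool_pos'],state()['opening'],np.degrees(state()['joints']))
go((460,40,40),-45,N=19)
go((460,40,40),315,N=19)
E
```

```text
[ 500.73884526 -149.28004394   18.80276954] 22.577342329905896 [-1.66016660e+01  2.04778962e+01 -2.96227074e+01  4.00125717e+01
  2.08141611e-03  7.32876434e+00]
N=19 dx -0.0091 dy 0.0111 dz -0.0011 rz -8.36
N=19 dx -0.0091 dy 0.0111 dz -0.0011 rz -8.36
```

Request:
carry_out:
  plan:
    - {"rx": 0, "ry": 0, "rz": 0, "dx": 0.0247, "dy": 0.0304, "dz": -0.004, "gripper": 0}
    - {"rx": 0, "ry": 0, "rz": 0, "dx": 0.0247, "dy": 0.0304, "dz": -0.004, "gripper": 0}
    - {"rx": 0, "ry": 0, "rz": 0, "dx": 0.0247, "dy": 0.0304, "dz": -0.004, "gripper": 0}
    - {"rx": 0, "ry": 0, "rz": 0, "dx": 0.0247, "dy": 0.0304, "dz": -0.004, "gripper": 0}
    - {"rx": 0, "ry": 0, "rz": 0, "dx": 0.0247, "dy": 0.0304, "dz": -0.004, "gripper": 0}
    - {"rx": 0, "ry": 0, "rz": -8, "dx": 0, "dy": 0, "dz": 0, "gripper": 0}
    - {"rx": 0, "ry": 0, "rz": -8, "dx": 0, "dy": 0, "dz": 0, "gripper": 0}
    - {"rx": 0, "ry": 0, "rz": -8, "dx": 0, "dy": 0, "dz": 0, "gripper": 0}
    - {"rx": 0, "ry": 0, "rz": -8, "dx": 0, "dy": 0, "dz": 0, "gripper": 0}
    - {"rx": 0, "ry": 0, "rz": -8, "dx": 0, "dy": 0, "dz": 0, "gripper": 0}
    - {"rx": 0, "ry": 0, "rz": -8, "dx": 0, "dy": 0, "dz": 0, "gripper": 0}
    - {"rx": 0, "ry": 0, "rz": -8, "dx": 0, "dy": 0, "dz": 0, "gripper": 0}

```text
time_s: 11.0
tool_pos: [453.2, 39.0, 39.3]
orientation: [-3.141, 0.001, -2.578]
force: [0.4, 0.1, -0.6]
opening: 22.6
grasp_force: 59.7
```

Request:
carry_out:
  plan:
    - {"rx": 0, "ry": 0, "rz": -8, "dx": 0, "dy": 0, "dz": 0, "gripper": 0}
    - {"rx": 0, "ry": 0, "rz": -8, "dx": 0, "dy": 0, "dz": 0, "gripper": 0}
    - {"rx": 0, "ry": 0, "rz": -8, "dx": 0, "dy": 0, "dz": 0, "gripper": 0}
    - {"rx": 0, "ry": 0, "rz": -8, "dx": 0, "dy": 0, "dz": 0, "gripper": 0}
    - {"rx": 0, "ry": 0, "rz": -8, "dx": 0, "dy": 0, "dz": 0, "gripper": 0}
    - {"rx": 0, "ry": 0, "rz": -8, "dx": 0, "dy": 0, "dz": 0, "gripper": 0}
    - {"rx": 0, "ry": 0, "rz": 0, "dx": 0, "dy": 0, "dz": 0.01, "gripper": 0}
    - {"rx": 0, "ry": 0, "rz": 0, "dx": 0, "dy": 0, "dz": 0.01, "gripper": 0}
    - {"rx": 0, "ry": 0, "rz": 0, "dx": 0, "dy": 0, "dz": 0.009, "gripper": 0}
    - {"rx": 0, "ry": 0, "rz": 0, "dx": 0, "dy": 0, "dz": 0, "gripper": 0}

```text
time_s: 12.25
tool_pos: [450.6, 38.9, 8.9]
orientation: [3.14, -0.001, -1.745]
force: [-0.1, 0.7, -0.2]
opening: 22.4
grasp_force: 59.7
```

```bash
python3 look.py w4 pen_blue_tip=18 pen_blue=18; python3 -c "
from h import *
print(state()['force'],state()['opening'])"
```

```text
12.25 [450.55984371  38.91402321   8.85454872] [ 1.79885749e+02 -3.01372790e-02 -9.99909527e+01] [ 4.93605482e+00  1.50235738e+01 -3.94356749e+01  3.56589095e+01
  3.09375004e-04 -7.50729627e+01]
 pt pen_blue_tip 0.97 [317. 194.] [442.7 -12.2  18. ]
 pt pen_blue 0.84 [321. 388.] [456.6  76.5  18. ]
[ 0.30070504 -0.38275725  0.11541754] 22.583127057160215
```

View pics/w4.png

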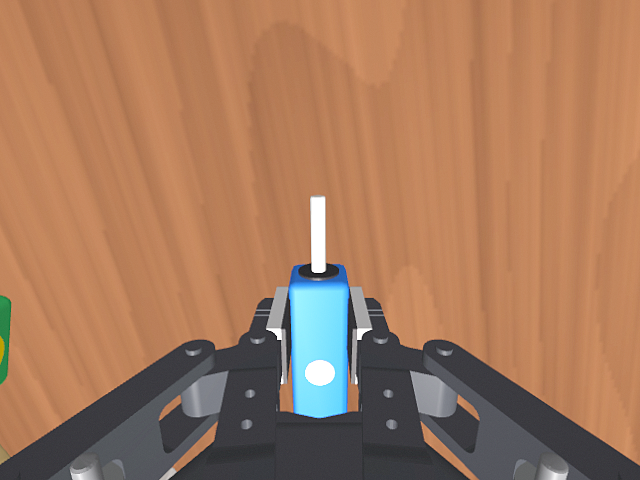

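Request:
carry_out:
  plan:
    - {"rx": 0, "ry": 0, "rz": 0, "dx": 0, "dy": 0, "dz": 0.002, "gripper": 0}
    - {"rx": 0, "ry": 0, "rz": 0, "dx": 0, "dy": 0, "dz": 0, "gripper": 60}
    - {"rx": 0, "ry": 0, "rz": 0, "dx": 0, "dy": 0, "dz": 0, "gripper": 60}
    - {"rx": 0, "ry": 0, "rz": 0, "dx": 0, "dy": 0, "dz": 0, "gripper": 60}
    - {"rx": 0, "ry": 0, "rz": 0, "dx": 0, "dy": 0, "dz": -0.025, "gripper": 60}
    - {"rx": 0, "ry": 0, "rz": 0, "dx": 0, "dy": 0, "dz": -0.025, "gripper": 60}
    - {"rx": 0, "ry": 0, "rz": 0, "dx": -0.039, "dy": 0, "dz": 0, "gripper": 60}
    - {"rx": 0, "ry": 0, "rz": 0, "dx": -0.038, "dy": 0, "dz": 0, "gripper": 60}
    - {"rx": 0, "ry": 0, "rz": 10, "dx": 0, "dy": 0, "dz": 0, "gripper": 60}
    - {"rx": 0, "ry": 0, "rz": 10, "dx": 0, "dy": 0, "dz": 0, "gripper": 60}
    - {"rx": 0, "ry": 0, "rz": 10, "dx": 0, "dy": 0, "dz": 0, "gripper": 60}
    - {"rx": 0, "ry": 0, "rz": 10, "dx": 0, "dy": 0, "dz": 0, "gripper": 60}

```text
time_s: 13.9
tool_pos: [464.8, 114.9, 57.9]
orientation: [-3.142, 0.0, -2.448]
force: [0.3, -0.2, -0.5]
opening: 50.9
grasp_force: 0.0
```

Request:
carry_out:
  plan:
    - {"rx": 0, "ry": 0, "rz": 10, "dx": 0, "dy": 0, "dz": 0, "gripper": 60}
    - {"rx": 0, "ry": 0, "rz": 10, "dx": 0, "dy": 0, "dz": 0, "gripper": 60}
    - {"rx": 0, "ry": 0, "rz": 10, "dx": 0, "dy": 0, "dz": 0, "gripper": 60}
    - {"rx": 0, "ry": 0, "rz": 10, "dx": 0, "dy": 0, "dz": 0, "gripper": 60}
    - {"rx": 0, "ry": 0, "rz": 10, "dx": 0, "dy": 0, "dz": 0, "gripper": 60}
    - {"rx": 0, "ry": 0, "rz": 10, "dx": 0, "dy": 0, "dz": 0, "gripper": 60}
    - {"rx": 0, "ry": 0, "rz": 10, "dx": 0, "dy": 0, "dz": 0, "gripper": 60}
    - {"rx": 0, "ry": 0, "rz": 10, "dx": 0, "dy": 0, "dz": 0, "gripper": 60}
    - {"rx": 0, "ry": 0, "rz": 10, "dx": 0, "dy": 0, "dz": 0, "gripper": 60}
    - {"rx": 0, "ry": 0, "rz": 10, "dx": 0, "dy": 0, "dz": 0, "gripper": 60}
    - {"rx": 0, "ry": 0, "rz": 10, "dx": 0, "dy": 0, "dz": 0, "gripper": 60}
    - {"rx": 0, "ry": 0, "rz": 10, "dx": 0, "dy": 0, "dz": 0, "gripper": 60}

```text
time_s: 15.4
tool_pos: [464.9, 114.9, 57.9]
orientation: [3.142, -0.0, 1.74]
force: [-0.3, -0.2, 0.2]
opening: 51.1
grasp_force: 0.0
```

Request:
carry_out:
  plan:
    - {"rx": 0, "ry": 0, "rz": 10, "dx": 0, "dy": 0, "dz": 0, "gripper": 60}
    - {"rx": 0, "ry": 0, "rz": 10, "dx": 0, "dy": 0, "dz": 0, "gripper": 60}
    - {"rx": 0, "ry": 0, "rz": 0, "dx": 0, "dy": 0, "dz": 0, "gripper": 60}

```text
time_s: 15.78
tool_pos: [464.8, 114.8, 57.9]
orientation: [-3.142, 0.0, 1.399]
force: [0.1, 0.1, -0.2]
opening: 51.5
grasp_force: 0.0
```

```bash
python3 look.py w5 pen_blue_tip=12 pen_blue=12;  python3 - <<'E'
from b import *
c=dict(np.load('w5.npz'))
m=cm(c,'blue',90,60); P=cloud(c,m); P=P[(P[:,2]>15)&(P[:,2]<34)]
print(len(P),np.median(P[:,2]),cv2.minAreaRect(P[:,:2].astype(np.float32)))
s=state();print(s['tool_pos'],s['orientation'])
E
```

```text
15.775 [464.77911827 114.81812918  57.90148666] [-1.79996448e+02  1.09256508e-03  8.01528531e+01] [ 1.38761118e+01  1.34641533e+01 -3.32772389e+01  4.32622996e+01
  4.28975748e-04  1.13723259e+02]
 pt pen_blue_tip 0.18 [587. 351.] [619.5  29.2  12. ]
 pt pen_blue 0.6 [318. 319.] [458.4  80.1  12. ]
6731 25.127081443014276 ((458.21380615234375, 80.06959533691406), (119.83283233642578, 23.85890769958496), 81.30766296386719)
[464.81564395 114.84884128  57.92334528] [ 3.14158742e+00 -1.85222550e-05  1.39967305e+00]
```

View pics/w5.png

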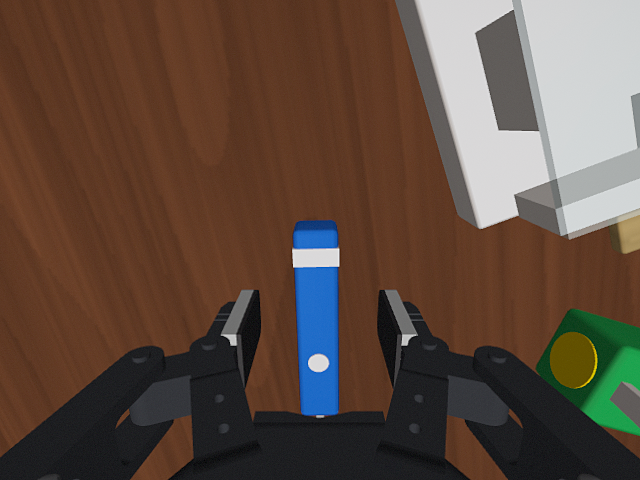

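The blue pen lies flat between the open fingers, butt at (316,225) and white band at (316,257). It needs about a 5 mm shift toward the butt before I grip.

Request:
carry_out:
  plan:
    - {"rx": 0, "ry": 0, "rz": 0, "dx": 0.005, "dy": 0, "dz": 0.02, "gripper": 60}
    - {"rx": 0, "ry": 0, "rz": 0, "dx": 0, "dy": 0, "dz": 0.02, "gripper": 60}
    - {"rx": 0, "ry": 0, "rz": 0, "dx": 0, "dy": 0, "dz": 0.01, "gripper": 60}
    - {"rx": 0, "ry": 0, "rz": 0, "dx": 0, "dy": 0, "dz": 0, "gripper": 0}
    - {"rx": 0, "ry": 0, "rz": 0, "dx": 0, "dy": 0, "dz": 0, "gripper": 0}
    - {"rx": 0, "ry": 0, "rz": 0, "dx": 0, "dy": 0, "dz": 0, "gripper": 0}
    - {"rx": 0, "ry": 0, "rz": 0, "dx": 0, "dy": 0, "dz": 0, "gripper": 0}
    - {"rx": 0, "ry": 0, "rz": 0, "dx": 0, "dy": 0, "dz": 0, "gripper": 0}
    - {"rx": 0, "ry": 0, "rz": 0, "dx": 0, "dy": 0, "dz": 0, "gripper": 0}

```text
time_s: 17.05
tool_pos: [466.2, 119.9, 8.4]
orientation: [3.141, -0.0, 1.397]
force: [-0.3, -0.5, 5.4]
opening: 22.1
grasp_force: 59.6
```

```bash
cat > dk.py <<'E'
from go import *
O=np.array([605.5,243.5]); A=np.radians(11.9); E=np.array([np.cos(A),np.sin(A)]); Nn=np.array([-E[1],E[0]])
def D(x,y,z): return np.r_[O+x*E+y*Nn,z]
E
python3 - <<'E'
from dk import *
s=state(); print(s['tool_pos'])
p=s['tool_pos']; y=np.degrees(s['orientation'][2])
dz=12-p[2]; print('axis-tcp',dz)
# back off in place, rotate there, then stage: nib tip 20mm before hood edge(-80-20): tip at dock x -105 -> grip at tip-132
print(D(-240,0,44-dz))
go(D(-240,0,44-dz),191.9)
E
```

```text
[466.18320719 119.88521219   8.36653814]
axis-tcp 3.633461862337848
[370.65784358 194.0109955   40.36653814]
N=14 dx 0.0100 dy -0.0018 dz -0.0023 rz -7.99
```

Request:
carry_out:
  plan:
    - {"rx": 0, "ry": 0, "rz": 0, "dx": 0, "dy": 0, "dz": -0.01, "gripper": 0}
    - {"rx": 0, "ry": 0, "rz": 0, "dx": 0.0189, "dy": -0.0356, "dz": -0.0075, "gripper": 0}
    - {"rx": 0, "ry": 0, "rz": 0, "dx": 0.0189, "dy": -0.0356, "dz": -0.0075, "gripper": 0}
    - {"rx": 0, "ry": 0, "rz": 0, "dx": 0.0189, "dy": -0.0356, "dz": -0.0075, "gripper": 0}
    - {"rx": 0, "ry": 0, "rz": -8, "dx": 0, "dy": 0, "dz": 0, "gripper": 0}
    - {"rx": 0, "ry": 0, "rz": -8, "dx": 0, "dy": 0, "dz": 0, "gripper": 0}
    - {"rx": 0, "ry": 0, "rz": -8, "dx": 0, "dy": 0, "dz": 0, "gripper": 0}
    - {"rx": 0, "ry": 0, "rz": -8, "dx": 0, "dy": 0, "dz": 0, "gripper": 0}
    - {"rx": 0, "ry": 0, "rz": -8, "dx": 0, "dy": 0, "dz": 0, "gripper": 0}
    - {"rx": 0, "ry": 0, "rz": -8, "dx": 0, "dy": 0, "dz": 0, "gripper": 0}
    - {"rx": 0, "ry": 0, "rz": -8, "dx": 0, "dy": 0, "dz": 0, "gripper": 0}
    - {"rx": 0, "ry": 0, "rz": -8, "dx": 0, "dy": 0, "dz": 0, "gripper": 0}

```text
time_s: 18.55
tool_pos: [370.2, 194.0, 40.7]
orientation: [-3.142, -0.0, 2.519]
force: [0.9, 0.4, -1.7]
opening: 22.4
grasp_force: 59.0
```

Request:
carry_out:
  plan:
    - {"rx": 0, "ry": 0, "rz": -8, "dx": 0, "dy": 0, "dz": 0, "gripper": 0}
    - {"rx": 0, "ry": 0, "rz": -8, "dx": 0, "dy": 0, "dz": 0, "gripper": 0}
    - {"rx": 0, "ry": 0, "rz": -8, "dx": 0, "dy": 0, "dz": 0, "gripper": 0}
    - {"rx": 0, "ry": 0, "rz": -8, "dx": 0, "dy": 0, "dz": 0, "gripper": 0}
    - {"rx": 0, "ry": 0, "rz": -8, "dx": 0, "dy": 0, "dz": 0, "gripper": 0}
    - {"rx": 0, "ry": 0, "rz": -8, "dx": 0, "dy": 0, "dz": 0, "gripper": 0}
    - {"rx": 0, "ry": 0, "rz": 0, "dx": 0, "dy": 0, "dz": 0, "gripper": 0}

```text
time_s: 19.42
tool_pos: [370.2, 194.0, 40.6]
orientation: [-3.142, -0.0, -2.933]
force: [0.3, 0.1, -0.6]
opening: 22.7
grasp_force: 59.0
```

```bash
python3 look.py w6 ; python3 - <<'E'
from dk import *
from b import cm
go(D(-240,0,40),191.9,N=1)
s=state();print(s['force'],s['opening'])
c=dict(np.load('w6.npz'))
m=cm(c,'blue',90,60); P=cloud(c,m); P=P[(P[:,2]>25)&(P[:,2]<75)&(P[:,0]<480)]
print(len(P),np.median(P[:,2]),P.min(0),P.max(0),cv2.minAreaRect(P[:,:2].astype(np.float32)))
# dock edges again: hood top & port wall from here
m=np.zeros((480,640),bool); m[100:]=1; Q=cloud(c,m)
for a,b in [(62,72)]:
    k=Q[(Q[:,2]>a)&(Q[:,2]<b)&(Q[:,0]>520)&(Q[:,1]>100)&(Q[:,1]<400)]; print(len(k),cv2.minAreaRect(k[:,:2].astype(np.float32)))
E
```

```text
19.425 [370.20081109 194.02849694  40.64627311] [-1.79998723e+02 -4.42259400e-03 -1.68040664e+02] [ 2.76598181e+01  8.94822520e+00 -4.19576280e+01  3.90987499e+01
 -3.21154612e-05  1.57004816e+01]
N=1 dx -0.0004 dy -0.0001 dz 0.0006 rz -0.00
[-0.06299933 -0.69503002  0.47390701] 22.514168116360644
1469 52.358556878924446 [348.95576352 171.81197321  36.16083141] [417.18245727 216.00321407  67.45847759] ((382.4413757324219, 197.3319549560547), (66.3087158203125, 45.11232376098633), 10.150364875793457)
0 ((0.0, 0.0), (0.0, 0.0), 0.0)
```

View pics/w6.png

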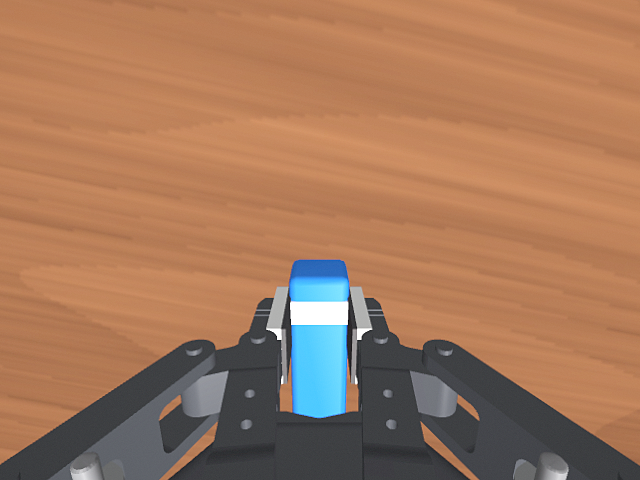

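The blue pen is held level near its butt (310,270) and lined up with the dock axis. Next I push it in.

Request:
carry_out:
  plan:
    - {"rx": 0, "ry": 0, "rz": 0, "dx": -0.02, "dy": 0, "dz": 0.0005, "gripper": 0}
    - {"rx": 0, "ry": 0, "rz": 0, "dx": -0.025, "dy": 0, "dz": 0, "gripper": 0}
    - {"rx": 0, "ry": 0, "rz": 0, "dx": -0.025, "dy": 0, "dz": 0, "gripper": 0}
    - {"rx": 0, "ry": 0, "rz": 0, "dx": -0.02, "dy": 0, "dz": 0, "gripper": 0}
    - {"rx": 0, "ry": 0, "rz": 0, "dx": -0.01, "dy": 0, "dz": 0, "gripper": 0}
    - {"rx": 0, "ry": 0, "rz": 0, "dx": -0.005, "dy": 0, "dz": 0, "gripper": 0}
    - {"rx": 0, "ry": 0, "rz": 0, "dx": -0.005, "dy": 0, "dz": 0, "gripper": 0}
    - {"rx": 0, "ry": 0, "rz": 0, "dx": 0, "dy": 0, "dz": 0, "gripper": 0}

```text
time_s: 20.48
tool_pos: [477.7, 217.0, 39.9]
orientation: [3.142, -0.0, -2.931]
force: [-0.4, -0.2, -0.4]
opening: 22.7
grasp_force: 59.0
```

Request:
carry_out:
  plan:
    - {"rx": 0, "ry": 0, "rz": 0, "dx": -0.006, "dy": 0, "dz": 0, "gripper": 0}
    - {"rx": 0, "ry": 0, "rz": 0, "dx": -0.006, "dy": 0, "dz": 0, "gripper": 0}
    - {"rx": 0, "ry": 0, "rz": 0, "dx": -0.006, "dy": 0, "dz": 0, "gripper": 0}
    - {"rx": 0, "ry": 0, "rz": 0, "dx": 0, "dy": 0, "dz": 0, "gripper": 0}

```text
time_s: 20.98
tool_pos: [496.2, 221.0, 39.9]
orientation: [3.141, 0.0, -2.932]
force: [0.3, -0.2, -1.0]
opening: 22.7
grasp_force: 59.0
```

```bash
cat > st.py <<'E'
from dk import *
s=state();p=s['tool_pos'][:2]-O;print(s['time_s'],'dock xy',(p@E).round(1),(p@Nn).round(1),s['tool_pos'].round(1),s['force'].round(1),s['opening'].round(1),np.degrees(s['orientation'][2]))
E
python3 st.py
```

```text
Traceback (most recent call last):
  File "st.py", line 2, in <module>
    s=state();p=s['tool_pos'][:2]-O;print(s['time_s'],'dock xy',(p@E).round(1),(p@Nn).round(1),s['tool_pos'].round(1),s['force'].round(1),s['opening'].round(1),np.degrees(s['orientation'][2]))
                                                                                                                                          ^^^^^^^^^^^^^^^^^^
AttributeError: 'float' object has no attribute 'round'
```

Request:
carry_out:
  plan:
    - {"rx": 0, "ry": 0, "rz": 0, "dx": -0.004, "dy": 0, "dz": 0.001, "gripper": 0}
    - {"rx": 0, "ry": 0, "rz": 0, "dx": -0.004, "dy": 0, "dz": 0, "gripper": 0}
    - {"rx": 0, "ry": 0, "rz": 0, "dx": -0.003, "dy": 0, "dz": 0, "gripper": 0}
    - {"rx": 0, "ry": 0, "rz": 0, "dx": -0.002, "dy": 0, "dz": 0, "gripper": 0}
    - {"rx": 0, "ry": 0, "rz": 0, "dx": -0.001, "dy": 0, "dz": 0, "gripper": 0}
    - {"rx": 0, "ry": 0, "rz": 0, "dx": -0.001, "dy": 0, "dz": 0, "gripper": 0}
    - {"rx": 0, "ry": 0, "rz": 0, "dx": 0, "dy": 0, "dz": 0, "gripper": 0}

```text
time_s: 21.85
tool_pos: [507.1, 223.2, 38.4]
orientation: [3.141, -0.005, -2.931]
force: [-9.3, -1.8, 4.5]
opening: 22.4
grasp_force: 59.8
```

```bash
sed -i "s/s\['opening'\].round(1)/round(s['opening'],1)/" st.py; python3 st.py
```

```text
21.85 dock xy -100.5 0.5 [507.1 223.2  38.4] [-9.3 -1.8  4.5] 22.4 -167.93417998858445
```

Request:
carry_out:
  plan:
    - {"rx": 0, "ry": 0, "rz": 0, "dx": -0.002, "dy": 0, "dz": 0, "gripper": 0}
    - {"rx": 0, "ry": 0, "rz": 0, "dx": 0, "dy": 0, "dz": 0, "gripper": 0}

```text
time_s: 22.1
tool_pos: [507.0, 223.2, 38.3]
orientation: [3.141, -0.009, -2.931]
force: [-14.7, -2.0, 11.6]
opening: 22.4
grasp_force: 60.6
```

Request:
carry_out:
  plan:
    - {"rx": 0, "ry": 0, "rz": 0, "dx": 0.001, "dy": 0, "dz": 0, "gripper": 0}
    - {"rx": 0, "ry": 0, "rz": 0, "dx": 0, "dy": 0, "dz": 0, "gripper": 60}
    - {"rx": 0, "ry": 0, "rz": 0, "dx": 0, "dy": 0, "dz": 0, "gripper": 60}
    - {"rx": 0, "ry": 0, "rz": 0, "dx": 0, "dy": 0, "dz": 0, "gripper": 60}
    - {"rx": 0, "ry": 0, "rz": 0, "dx": 0.01, "dy": 0, "dz": -0.03, "gripper": 60}
    - {"rx": 0, "ry": 0, "rz": 0, "dx": 0.02, "dy": 0, "dz": -0.04, "gripper": 60}
    - {"rx": 0, "ry": 0, "rz": 0, "dx": 0.02, "dy": 0, "dz": -0.04, "gripper": 60}
    - {"rx": 0, "ry": 0, "rz": 0, "dx": 0.0, "dy": 0, "dz": 0, "gripper": 60}

```text
time_s: 23.1
tool_pos: [463.7, 214.5, 152.2]
orientation: [3.14, 0.006, -2.931]
force: [0.1, -0.1, 0.1]
opening: 51.4
grasp_force: 0.0
```

```bash
python3 st.py; python3 - <<'E'
from dk import *
from b import cm
c=cam('wrist'); m=cm(c,'blue',90,60)
v,u=np.nonzero(m); P=w(c,np.c_[u,v],z=54)[:,:2]-O; x=P@E;y=P@Nn; k=(x<-20)&(abs(y)<40); print(k.sum(),'butt at',x[k].min(),'y',(y[k&(x<-90)].min()+y[k&(x<-90)].max())/2)
go((557.2+3,-255.4,100),156.2)
E
```

```text
23.1 dock xy -144.8 0.9 [463.7 214.5 152.2] [ 0.1 -0.1  0.1] 51.4 -167.938001046827
2354 butt at -127.14864786479407 y -0.2725195766959594
N=10 dx -0.0132 dy -0.0469 dz 0.0050 rz 3.59
```

Request:
carry_out:
  plan:
    - {"rx": 0, "ry": 0, "rz": 3.6, "dx": -0.0132, "dy": -0.0469, "dz": 0, "gripper": 60}
    - {"rx": 0, "ry": 0, "rz": 3.6, "dx": -0.0132, "dy": -0.0469, "dz": 0, "gripper": 60}
    - {"rx": 0, "ry": 0, "rz": 3.6, "dx": -0.0132, "dy": -0.0469, "dz": 0, "gripper": 60}
    - {"rx": 0, "ry": 0, "rz": 3.6, "dx": -0.0132, "dy": -0.0469, "dz": 0, "gripper": 60}
    - {"rx": 0, "ry": 0, "rz": 3.6, "dx": -0.0132, "dy": -0.0469, "dz": 0, "gripper": 60}
    - {"rx": 0, "ry": 0, "rz": 3.6, "dx": -0.0132, "dy": -0.0469, "dz": 0, "gripper": 60}
    - {"rx": 0, "ry": 0, "rz": 3.6, "dx": -0.0132, "dy": -0.0469, "dz": 0, "gripper": 60}
    - {"rx": 0, "ry": 0, "rz": 3.6, "dx": -0.0132, "dy": -0.0469, "dz": 0, "gripper": 60}
    - {"rx": 0, "ry": 0, "rz": 3.6, "dx": -0.0132, "dy": -0.0469, "dz": 0, "gripper": 60}
    - {"rx": 0, "ry": 0, "rz": 3.6, "dx": -0.0132, "dy": -0.0469, "dz": 0, "gripper": 60}
    - {"rx": 0, "ry": 0, "rz": 0, "dx": 0, "dy": 0, "dz": 0, "gripper": 60}

```text
time_s: 24.52
tool_pos: [557.6, -259.2, 146.9]
orientation: [-3.141, -0.001, 2.719]
force: [-0.6, 0.4, -0.5]
opening: 51.4
grasp_force: 0.0
```

```bash
python3 - <<'E'
from dk import *
go((557.6,-255.6,90),156.2,N=2)
from b import *
c=cam('wrist')
a=np.radians(156.2); n=np.array([np.cos(a),np.sin(a)]); l=np.array([-n[1],n[0]])
m=cm(c,'yellow',100,60); v,u=np.nonzero(m); P=w(c,np.c_[u,v],z=36)[:,:2]; k=np.linalg.norm(P-[560,-257],axis=1)<40; s=P[k]@n;t=P[k]@l
print(s.max(),np.median(t),t.max()-t.min())
E
```

```text
N=2 dx 0.0008 dy 0.0017 dz 0.0284 rz -0.22
-593.1883799461696 8.760740376425069 23.552693618250785
```

Request:
carry_out:
  plan:
    - {"rx": 0, "ry": 0, "rz": -0.4, "dx": -0.0025, "dy": 0.0034, "dz": 0.03, "gripper": 60}
    - {"rx": 0, "ry": 0, "rz": 0, "dx": 0, "dy": 0, "dz": 0.03, "gripper": 60}
    - {"rx": 0, "ry": 0, "rz": 0, "dx": 0, "dy": 0, "dz": 0.03, "gripper": 60}
    - {"rx": 0, "ry": 0, "rz": 0, "dx": 0, "dy": 0, "dz": 0.025, "gripper": 60}
    - {"rx": 0, "ry": 0, "rz": 0, "dx": 0, "dy": 0, "dz": 0.014, "gripper": 60}
    - {"rx": 0, "ry": 0, "rz": 0, "dx": 0, "dy": 0, "dz": 0, "gripper": 60}
    - {"rx": 0, "ry": 0, "rz": 0, "dx": 0, "dy": 0, "dz": 0, "gripper": 0}
    - {"rx": 0, "ry": 0, "rz": 0, "dx": 0, "dy": 0, "dz": 0, "gripper": 0}
    - {"rx": 0, "ry": 0, "rz": 0, "dx": 0, "dy": 0, "dz": 0, "gripper": 0}
    - {"rx": 0, "ry": 0, "rz": 0, "dx": 0, "dy": 0, "dz": 0, "gripper": 0}
    - {"rx": 0, "ry": 0, "rz": 0, "dx": 0, "dy": 0, "dz": 0, "gripper": 0}
    - {"rx": 0, "ry": 0, "rz": 0, "dx": 0, "dy": 0, "dz": -0.002, "gripper": 0}

```text
time_s: 26.08
tool_pos: [562.1, -254.0, 22.2]
orientation: [-3.141, 0.0, 2.73]
force: [-0.0, -0.3, -1.2]
opening: 22.8
grasp_force: 59.6
```

Request:
carry_out:
  plan:
    - {"rx": 0, "ry": 0, "rz": 0, "dx": 0.02, "dy": 0, "dz": 0, "gripper": 0}
    - {"rx": 0, "ry": 0, "rz": 0, "dx": 0.025, "dy": 0, "dz": 0, "gripper": 0}
    - {"rx": 0, "ry": 0, "rz": 0, "dx": 0.025, "dy": 0, "dz": 0, "gripper": 0}
    - {"rx": 0, "ry": 0, "rz": 0, "dx": 0.025, "dy": 0, "dz": 0, "gripper": 0}
    - {"rx": 0, "ry": 0, "rz": 0, "dx": 0, "dy": 0, "dz": 0, "gripper": 0}

```text
time_s: 26.7
tool_pos: [472.7, -215.0, 21.5]
orientation: [-3.142, -0.002, 2.73]
force: [1.5, 0.1, -0.1]
opening: 22.3
grasp_force: 59.6
```

```bash
python3 - <<'E'
from dk import *
s=state();p=s['tool_pos'];y=np.degrees(s['orientation'][2]);print(p,s['opening'],y)
go((450,40,40),y)
E
```

```text
[ 472.71550844 -214.98757236   21.51606717] 22.3154509082958 156.43741847550547
N=6 dx 0.0205 dy 0.0374 dz -0.0031 rz -0.00
```

Request:
carry_out:
  plan:
    - {"rx": 0, "ry": 0, "rz": 0, "dx": 0.0205, "dy": 0.0374, "dz": -0.0031, "gripper": 0}
    - {"rx": 0, "ry": 0, "rz": 0, "dx": 0.0205, "dy": 0.0374, "dz": -0.0031, "gripper": 0}
    - {"rx": 0, "ry": 0, "rz": 0, "dx": 0.0205, "dy": 0.0374, "dz": -0.0031, "gripper": 0}
    - {"rx": 0, "ry": 0, "rz": 0, "dx": 0.0205, "dy": 0.0374, "dz": -0.0031, "gripper": 0}
    - {"rx": 0, "ry": 0, "rz": 0, "dx": 0.0205, "dy": 0.0374, "dz": -0.0031, "gripper": 0}
    - {"rx": 0, "ry": 0, "rz": 0, "dx": 0.0205, "dy": 0.0374, "dz": -0.0031, "gripper": 0}
    - {"rx": 0, "ry": 0, "rz": -8, "dx": 0, "dy": 0, "dz": 0, "gripper": 0}
    - {"rx": 0, "ry": 0, "rz": -8, "dx": 0, "dy": 0, "dz": 0, "gripper": 0}
    - {"rx": 0, "ry": 0, "rz": -8, "dx": 0, "dy": 0, "dz": 0, "gripper": 0}
    - {"rx": 0, "ry": 0, "rz": -8, "dx": 0, "dy": 0, "dz": 0, "gripper": 0}
    - {"rx": 0, "ry": 0, "rz": -8, "dx": 0, "dy": 0, "dz": 0, "gripper": 0}
    - {"rx": 0, "ry": 0, "rz": -8, "dx": 0, "dy": 0, "dz": 0, "gripper": 0}

```text
time_s: 28.2
tool_pos: [453.3, 39.1, 40.8]
orientation: [-3.141, 0.001, -2.71]
force: [0.2, -0.6, 0.1]
opening: 22.9
grasp_force: 59.6
```

Request:
carry_out:
  plan:
    - {"rx": 0, "ry": 0, "rz": -8, "dx": 0, "dy": 0, "dz": 0, "gripper": 0}
    - {"rx": 0, "ry": 0, "rz": -8, "dx": 0, "dy": 0, "dz": 0, "gripper": 0}
    - {"rx": 0, "ry": 0, "rz": -8, "dx": 0, "dy": 0, "dz": 0, "gripper": 0}
    - {"rx": 0, "ry": 0, "rz": -8, "dx": 0, "dy": 0, "dz": 0, "gripper": 0}
    - {"rx": 0, "ry": 0, "rz": -8, "dx": 0, "dy": 0, "dz": 0, "gripper": 0}
    - {"rx": 0, "ry": 0, "rz": -8, "dx": 0, "dy": 0, "dz": 0, "gripper": 0}
    - {"rx": 0, "ry": 0, "rz": -8, "dx": 0, "dy": 0, "dz": 0, "gripper": 0}
    - {"rx": 0, "ry": 0, "rz": 0, "dx": 0, "dy": 0, "dz": 0.01, "gripper": 0}
    - {"rx": 0, "ry": 0, "rz": 0, "dx": 0, "dy": 0, "dz": 0.01, "gripper": 0}
    - {"rx": 0, "ry": 0, "rz": 0, "dx": 0, "dy": 0, "dz": 0.009, "gripper": 0}
    - {"rx": 0, "ry": 0, "rz": 0, "dx": 0, "dy": 0, "dz": 0, "gripper": 0}

```text
time_s: 29.58
tool_pos: [450.9, 38.9, 10.4]
orientation: [3.14, -0.001, -1.738]
force: [-0.6, -0.6, -1.0]
opening: 22.6
grasp_force: 59.6
```

```bash
python3 look.py w7 pen_yellow_tip=16; python3 st.py
```

```text
29.575 [450.85748405  38.9020495   10.42066771] [ 1.79882926e+02 -3.27173101e-02 -9.95916725e+01] [ 4.93321680e+00  1.49138167e+01 -3.93102429e+01  3.58974778e+01
 -2.30939722e-03 -7.54750749e+01]
 pt pen_yellow_tip 0.95 [326. 190.] [439.7 -12.8  16. ]
29.675 dock xy -192.7 -168.4 [451.7  39.   11.3] [-0.3  0.3 -0.4] 22.3 -99.5757171051848
```

Request:
carry_out:
  plan:
    - {"rx": 0, "ry": 0, "rz": 0, "dx": 0, "dy": 0, "dz": 0.0025, "gripper": 0}
    - {"rx": 0, "ry": 0, "rz": 0, "dx": 0, "dy": 0, "dz": 0, "gripper": 60}
    - {"rx": 0, "ry": 0, "rz": 0, "dx": 0, "dy": 0, "dz": 0, "gripper": 60}
    - {"rx": 0, "ry": 0, "rz": 0, "dx": 0, "dy": 0, "dz": 0, "gripper": 60}
    - {"rx": 0, "ry": 0, "rz": 0, "dx": 0, "dy": 0, "dz": -0.025, "gripper": 60}
    - {"rx": 0, "ry": 0, "rz": 0, "dx": 0, "dy": 0, "dz": -0.025, "gripper": 60}
    - {"rx": 0, "ry": 0, "rz": 0, "dx": -0.039, "dy": 0, "dz": 0, "gripper": 60}
    - {"rx": 0, "ry": 0, "rz": 0, "dx": -0.039, "dy": 0, "dz": 0, "gripper": 60}
    - {"rx": 0, "ry": 0, "rz": 10, "dx": 0, "dy": 0, "dz": 0, "gripper": 60}
    - {"rx": 0, "ry": 0, "rz": 10, "dx": 0, "dy": 0, "dz": 0, "gripper": 60}
    - {"rx": 0, "ry": 0, "rz": 10, "dx": 0, "dy": 0, "dz": 0, "gripper": 60}
    - {"rx": 0, "ry": 0, "rz": 10, "dx": 0, "dy": 0, "dz": 0, "gripper": 60}

```text
time_s: 31.18
tool_pos: [464.7, 116.0, 59.0]
orientation: [3.142, -0.0, -2.441]
force: [-0.6, -0.3, -0.1]
opening: 51.2
grasp_force: 0.0
```

Request:
carry_out:
  plan:
    - {"rx": 0, "ry": 0, "rz": 10, "dx": 0, "dy": 0, "dz": 0, "gripper": 60}
    - {"rx": 0, "ry": 0, "rz": 10, "dx": 0, "dy": 0, "dz": 0, "gripper": 60}
    - {"rx": 0, "ry": 0, "rz": 10, "dx": 0, "dy": 0, "dz": 0, "gripper": 60}
    - {"rx": 0, "ry": 0, "rz": 10, "dx": 0, "dy": 0, "dz": 0, "gripper": 60}
    - {"rx": 0, "ry": 0, "rz": 10, "dx": 0, "dy": 0, "dz": 0, "gripper": 60}
    - {"rx": 0, "ry": 0, "rz": 10, "dx": 0, "dy": 0, "dz": 0, "gripper": 60}
    - {"rx": 0, "ry": 0, "rz": 10, "dx": 0, "dy": 0, "dz": 0, "gripper": 60}
    - {"rx": 0, "ry": 0, "rz": 10, "dx": 0, "dy": 0, "dz": 0, "gripper": 60}
    - {"rx": 0, "ry": 0, "rz": 10, "dx": 0, "dy": 0, "dz": 0, "gripper": 60}
    - {"rx": 0, "ry": 0, "rz": 10, "dx": 0, "dy": 0, "dz": 0, "gripper": 60}
    - {"rx": 0, "ry": 0, "rz": 10, "dx": 0, "dy": 0, "dz": 0, "gripper": 60}
    - {"rx": 0, "ry": 0, "rz": 10, "dx": 0, "dy": 0, "dz": 0, "gripper": 60}

```text
time_s: 32.67
tool_pos: [464.8, 115.9, 59.0]
orientation: [3.142, -0.0, 1.747]
force: [1.0, -0.4, 0.4]
opening: 51.4
grasp_force: 0.0
```

Request:
carry_out:
  plan:
    - {"rx": 0, "ry": 0, "rz": 10, "dx": 0, "dy": 0, "dz": 0, "gripper": 60}
    - {"rx": 0, "ry": 0, "rz": 10, "dx": 0, "dy": 0, "dz": 0, "gripper": 60}
    - {"rx": 0, "ry": 0, "rz": 0, "dx": 0, "dy": 0, "dz": 0, "gripper": 60}

```text
time_s: 33.05
tool_pos: [464.8, 115.9, 59.0]
orientation: [3.142, 0.0, 1.406]
force: [0.4, 0.6, 0.3]
opening: 51.0
grasp_force: 0.0
```

```bash
cat > pen.py <<'E'
from b import *
col=sys.argv[1] if (sys:=__import__('sys')) else 0
c=cam('wrist'); s=state(); p=s['tool_pos'][:2]; y=s['orientation'][2]; tx=np.array([np.cos(y),np.sin(y)]); ty=np.array([np.sin(y),-np.cos(y)])
m=cm(c,col,90,60); P=cloud(c,m); P=P[(P[:,2]>15)&(P[:,2]<34)&(np.linalg.norm(P[:,:2]-p,axis=1)<120)][:,:2]
r=cv2.minAreaRect(P.astype(np.float32)); 
(cx,cy),(a,b),g=r; g=g if a>b else g+90; yd=np.degrees(y); rot=(g-yd+90)%180-90
ax=np.array([np.cos(np.radians(g)),np.sin(np.radians(g))]); ax*=np.sign(ax@tx)
T=np.array([cx,cy])+40*ax-p
print(s['tool_pos'].round(1),yd.round(2),r,'yaw change',rot.round(2),'-> dx',(T@tx).round(1),'dy',(T@ty).round(1),'rz',(-rot).round(2))
E
python3 pen.py yellow
```

```text
[464.8 115.9  59. ] 80.64 ((460.30126953125, 77.9399642944336), (117.5369873046875, 23.76352882385254), 78.60105895996094) yaw change -2.04 -> dx 1.8 dy 3.2 rz 2.04
```

Request:
carry_out:
  plan:
    - {"rx": 0, "ry": 0, "rz": 2, "dx": 0.002, "dy": 0.003, "dz": 0.02, "gripper": 60}
    - {"rx": 0, "ry": 0, "rz": 0, "dx": 0, "dy": 0, "dz": 0.02, "gripper": 60}
    - {"rx": 0, "ry": 0, "rz": 0, "dx": 0, "dy": 0, "dz": 0.011, "gripper": 60}
    - {"rx": 0, "ry": 0, "rz": 0, "dx": 0, "dy": 0, "dz": 0, "gripper": 60}
    - {"rx": 0, "ry": 0, "rz": 0, "dx": 0, "dy": 0, "dz": 0, "gripper": 0}
    - {"rx": 0, "ry": 0, "rz": 0, "dx": 0, "dy": 0, "dz": 0, "gripper": 0}
    - {"rx": 0, "ry": 0, "rz": 0, "dx": 0, "dy": 0, "dz": 0, "gripper": 0}
    - {"rx": 0, "ry": 0, "rz": 0, "dx": 0, "dy": 0, "dz": 0, "gripper": 0}
    - {"rx": 0, "ry": 0, "rz": 0, "dx": 0, "dy": 0, "dz": 0, "gripper": 0}
    - {"rx": 0, "ry": 0, "rz": 0, "dx": 0, "dy": 0, "dz": 0, "gripper": 0}

```text
time_s: 34.35
tool_pos: [469.0, 117.6, 8.9]
orientation: [3.14, -0.001, 1.369]
force: [-1.9, -0.4, 6.3]
opening: 22.2
grasp_force: 59.7
```

```bash
python3 - <<'E'
from dk import *
s=state(); p=s['tool_pos']; y=np.degrees(s['orientation'][2]); print(p,y,s['opening'])
t=D(-240,-75,44-12+p[2]); print(t)
go(t,y,N=3); print('rot',191.9-y)
E
```

```text
[468.97819423 117.62249798   8.93939615] 78.45775033429476 22.18433268329697
[386.12315748 120.62282162  40.93939615]
N=3 dx -0.0045 dy -0.0273 dz -0.0107 rz -0.00
rot 113.44224966570525
```

Request:
carry_out:
  plan:
    - {"rx": 0, "ry": 0, "rz": 0, "dx": 0, "dy": 0, "dz": -0.01, "gripper": 0}
    - {"rx": 0, "ry": 0, "rz": 0, "dx": -0.0045, "dy": -0.0273, "dz": -0.0075, "gripper": 0}
    - {"rx": 0, "ry": 0, "rz": 0, "dx": -0.0045, "dy": -0.0273, "dz": -0.0075, "gripper": 0}
    - {"rx": 0, "ry": 0, "rz": 0, "dx": -0.0045, "dy": -0.0273, "dz": -0.0075, "gripper": 0}
    - {"rx": 0, "ry": 0, "rz": -8.1, "dx": 0, "dy": 0, "dz": 0, "gripper": 0}
    - {"rx": 0, "ry": 0, "rz": -8.1, "dx": 0, "dy": 0, "dz": 0, "gripper": 0}
    - {"rx": 0, "ry": 0, "rz": -8.1, "dx": 0, "dy": 0, "dz": 0, "gripper": 0}
    - {"rx": 0, "ry": 0, "rz": -8.1, "dx": 0, "dy": 0, "dz": 0, "gripper": 0}
    - {"rx": 0, "ry": 0, "rz": -8.1, "dx": 0, "dy": 0, "dz": 0, "gripper": 0}
    - {"rx": 0, "ry": 0, "rz": -8.1, "dx": 0, "dy": 0, "dz": 0, "gripper": 0}
    - {"rx": 0, "ry": 0, "rz": -8.1, "dx": 0, "dy": 0, "dz": 0, "gripper": 0}
    - {"rx": 0, "ry": 0, "rz": -8.1, "dx": 0, "dy": 0, "dz": 0, "gripper": 0}

```text
time_s: 35.85
tool_pos: [385.1, 120.6, 41.0]
orientation: [3.141, 0.0, 2.505]
force: [-0.1, -0.1, -1.3]
opening: 22.5
grasp_force: 59.0
```

Request:
carry_out:
  plan:
    - {"rx": 0, "ry": 0, "rz": -8.1, "dx": 0, "dy": 0, "dz": 0, "gripper": 0}
    - {"rx": 0, "ry": 0, "rz": -8.1, "dx": 0, "dy": 0, "dz": 0, "gripper": 0}
    - {"rx": 0, "ry": 0, "rz": -8.1, "dx": 0, "dy": 0, "dz": 0, "gripper": 0}
    - {"rx": 0, "ry": 0, "rz": -8.1, "dx": 0, "dy": 0, "dz": 0, "gripper": 0}
    - {"rx": 0, "ry": 0, "rz": -8.1, "dx": 0, "dy": 0, "dz": 0, "gripper": 0}
    - {"rx": 0, "ry": 0, "rz": -8.1, "dx": 0, "dy": 0, "dz": 0, "gripper": 0}
    - {"rx": 0, "ry": 0, "rz": 0, "dx": 0, "dy": 0, "dz": 0, "gripper": 0}

```text
time_s: 36.72
tool_pos: [385.2, 120.6, 40.9]
orientation: [-3.142, 0.0, -2.936]
force: [-0.2, -0.0, 0.2]
opening: 22.5
grasp_force: 59.0
```

```bash
python3 st.py; cat > held.py <<'E'
# check pen in hand: butt end and lateral centre in the tool frame, against the blue one (w6)
from b import *
import sys
def f(c,col):
    m=cm(c,col,90,60); m[:240]=0; m[420:]=0; m[:,:270]=0; m[:,370:]=0
    v,u=np.nonzero(m); lo=u[v<v.min()+40]; return v.min(),(lo.min()+lo.max())/2,(u[v>340].min()+u[v>340].max())/2
print('blue',f(dict(np.load('w6.npz')),'blue')); c=cam('wrist'); cv2.imwrite('pics/held.png',c['pixels']); print(sys.argv[1],f(c,sys.argv[1]))
E
python3 held.py yellow
```

```text
36.725 dock xy -241.0 -74.9 [385.2 120.6  40.9] [-0.2 -0.   0.2] 22.5 -168.23848854805507
blue (np.int64(260), np.float64(319.5), np.float64(319.0))
yellow (np.int64(262), np.float64(318.5), np.float64(318.5))
```

Request:
carry_out:
  plan:
    - {"rx": 0, "ry": 0, "rz": 0, "dx": -0.02, "dy": 0, "dz": 0.0005, "gripper": 0}
    - {"rx": 0, "ry": 0, "rz": 0, "dx": -0.025, "dy": 0, "dz": 0, "gripper": 0}
    - {"rx": 0, "ry": 0, "rz": 0, "dx": -0.025, "dy": 0, "dz": 0, "gripper": 0}
    - {"rx": 0, "ry": 0, "rz": 0, "dx": -0.02, "dy": 0, "dz": 0, "gripper": 0}
    - {"rx": 0, "ry": 0, "rz": 0, "dx": -0.01, "dy": 0, "dz": 0, "gripper": 0}
    - {"rx": 0, "ry": 0, "rz": 0, "dx": -0.006, "dy": 0, "dz": 0, "gripper": 0}
    - {"rx": 0, "ry": 0, "rz": 0, "dx": -0.006, "dy": 0, "dz": 0, "gripper": 0}
    - {"rx": 0, "ry": 0, "rz": 0, "dx": -0.006, "dy": 0, "dz": 0, "gripper": 0}
    - {"rx": 0, "ry": 0, "rz": 0, "dx": -0.006, "dy": 0, "dz": 0, "gripper": 0}
    - {"rx": 0, "ry": 0, "rz": 0, "dx": -0.005, "dy": 0, "dz": 0, "gripper": 0}
    - {"rx": 0, "ry": 0, "rz": 0, "dx": 0, "dy": 0, "dz": 0, "gripper": 0}

```text
time_s: 38.15
tool_pos: [511.8, 147.2, 40.0]
orientation: [3.142, 0.0, -2.935]
force: [0.1, 0.6, -1.4]
opening: 22.3
grasp_force: 59.0
```

Request:
carry_out:
  plan:
    - {"rx": 0, "ry": 0, "rz": 0, "dx": -0.004, "dy": 0, "dz": 0.001, "gripper": 0}
    - {"rx": 0, "ry": 0, "rz": 0, "dx": -0.004, "dy": 0, "dz": 0, "gripper": 0}
    - {"rx": 0, "ry": 0, "rz": 0, "dx": -0.003, "dy": 0, "dz": 0, "gripper": 0}
    - {"rx": 0, "ry": 0, "rz": 0, "dx": -0.002, "dy": 0, "dz": 0, "gripper": 0}
    - {"rx": 0, "ry": 0, "rz": 0, "dx": 0, "dy": 0, "dz": 0, "gripper": 0}

```text
time_s: 38.78
tool_pos: [521.5, 149.2, 38.9]
orientation: [3.142, -0.005, -2.935]
force: [-9.5, -1.6, 9.3]
opening: 22.6
grasp_force: 60.3
```

```bash
python3 st.py
```

```text
38.775 dock xy -101.7 -75.0 [521.5 149.2  38.9] [-9.5 -1.6  9.3] 22.6 -168.14709354158956
```

Request:
carry_out:
  plan:
    - {"rx": 0, "ry": 0, "rz": 0, "dx": -0.003, "dy": 0, "dz": 0, "gripper": 0}
    - {"rx": 0, "ry": 0, "rz": 0, "dx": 0, "dy": 0, "dz": 0, "gripper": 0}

```text
time_s: 39.02
tool_pos: [521.4, 149.2, 38.9]
orientation: [3.141, -0.01, -2.935]
force: [-18.0, -3.7, 19.8]
opening: 22.7
grasp_force: 61.4
```

Request:
carry_out:
  plan:
    - {"rx": 0, "ry": 0, "rz": 0, "dx": 0.002, "dy": 0, "dz": 0, "gripper": 0}
    - {"rx": 0, "ry": 0, "rz": 0, "dx": 0, "dy": 0, "dz": 0, "gripper": 60}
    - {"rx": 0, "ry": 0, "rz": 0, "dx": 0, "dy": 0, "dz": 0, "gripper": 60}
    - {"rx": 0, "ry": 0, "rz": 0, "dx": 0, "dy": 0, "dz": 0, "gripper": 60}
    - {"rx": 0, "ry": 0, "rz": 0, "dx": 0.01, "dy": 0, "dz": -0.03, "gripper": 60}
    - {"rx": 0, "ry": 0, "rz": 0, "dx": 0.02, "dy": 0, "dz": -0.04, "gripper": 60}
    - {"rx": 0, "ry": 0, "rz": 0, "dx": 0.02, "dy": 0, "dz": -0.04, "gripper": 60}
    - {"rx": 0, "ry": 0, "rz": 0, "dx": 0.0, "dy": 0, "dz": 0, "gripper": 60}

```text
time_s: 40.02
tool_pos: [477.6, 140.2, 152.1]
orientation: [3.141, 0.006, -2.935]
force: [0.2, 1.8, -0.2]
opening: 51.5
grasp_force: 0.0
```

```bash
python3 st.py; python3 - <<'E'
from dk import *
c=cam('wrist'); cv2.imwrite('pics/y8.png',c['pixels'])
from b import cm
for col,y0 in [('yellow',-75),('blue',0)]:
    v,u=np.nonzero(cm(c,col,90,60)); P=w(c,np.c_[u,v],z=54)[:,:2]-O; x=P@E;y=P@Nn-y0; k=(x<-20)&(abs(y)<30); print(col,k.sum(),'butt',x[k].min())
go((529,-324.8,150),156.2)
E
```

```text
40.025 dock xy -146.5 -74.8 [477.6 140.2 152.1] [ 0.2  1.8 -0.2] 51.5 -168.1466403681143
yellow 2477 butt -127.35145799544284
blue 1250 butt -127.16492196432486
N=10 dx -0.0087 dy -0.0467 dz 0.0000 rz 3.57
```

View pics/y8.png

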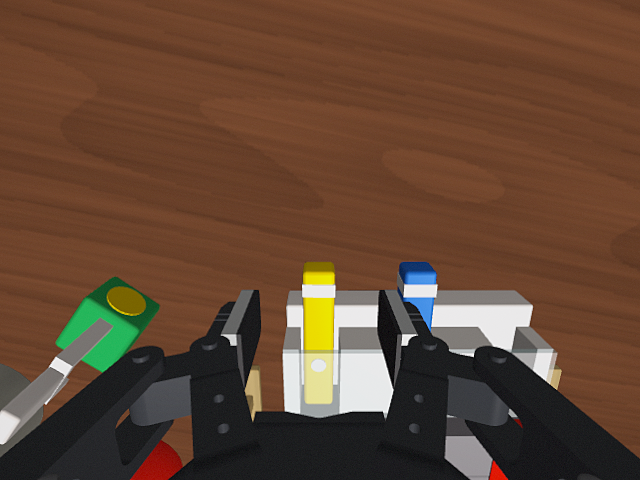

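The yellow pen (320,270) and blue pen (417,270) are seated to the same depth. The red one is next.

Request:
carry_out:
  plan:
    - {"rx": 0, "ry": 0, "rz": 3.57, "dx": -0.0087, "dy": -0.0467, "dz": 0, "gripper": 60}
    - {"rx": 0, "ry": 0, "rz": 3.57, "dx": -0.0087, "dy": -0.0467, "dz": 0, "gripper": 60}
    - {"rx": 0, "ry": 0, "rz": 3.57, "dx": -0.0087, "dy": -0.0467, "dz": 0, "gripper": 60}
    - {"rx": 0, "ry": 0, "rz": 3.57, "dx": -0.0087, "dy": -0.0467, "dz": 0, "gripper": 60}
    - {"rx": 0, "ry": 0, "rz": 3.57, "dx": -0.0087, "dy": -0.0467, "dz": 0, "gripper": 60}
    - {"rx": 0, "ry": 0, "rz": 3.57, "dx": -0.0087, "dy": -0.0467, "dz": 0, "gripper": 60}
    - {"rx": 0, "ry": 0, "rz": 3.57, "dx": -0.0087, "dy": -0.0467, "dz": 0, "gripper": 60}
    - {"rx": 0, "ry": 0, "rz": 3.57, "dx": -0.0087, "dy": -0.0467, "dz": 0, "gripper": 60}
    - {"rx": 0, "ry": 0, "rz": 3.57, "dx": -0.0087, "dy": -0.0467, "dz": 0, "gripper": 60}
    - {"rx": 0, "ry": 0, "rz": 3.57, "dx": -0.0087, "dy": -0.0467, "dz": 0, "gripper": 60}
    - {"rx": 0, "ry": 0, "rz": 0, "dx": 0, "dy": 0, "dz": 0, "gripper": 60}
    - {"rx": 0, "ry": 0, "rz": 0, "dx": 0, "dy": 0, "dz": 0, "gripper": 60}

```text
time_s: 41.58
tool_pos: [527.3, -324.6, 147.4]
orientation: [3.141, -0.002, 2.725]
force: [0.1, 0.9, -0.5]
opening: 51.3
grasp_force: 0.0
```

```bash
python3 - <<'E'
from dk import *
from b import *
c=cam('wrist')
a=np.radians(156.2); n=np.array([np.cos(a),np.sin(a)]); l=np.array([-n[1],n[0]])
m=cm(c,'red',100,60); v,u=np.nonzero(m); P=w(c,np.c_[u,v],z=36)[:,:2]; k=np.linalg.norm(P-[529,-325],axis=1)<40; s=P[k]@n;t=P[k]@l
print(s.max(),np.median(t),t.max()-t.min())
g=(s.max()-21)*n+np.median(t)*l; print(g)
go((*g,18),156.2,N=5)
E
```

```text
-591.119577287751 84.21575439985546 23.58340957918365
[ 526.07985355 -324.07199489]
N=5 dx 0.0003 dy -0.0001 dz 0.0260 rz -0.00
```

Request:
carry_out:
  plan:
    - {"rx": 0, "ry": 0, "rz": 0, "dx": 0, "dy": 0, "dz": 0.03, "gripper": 60}
    - {"rx": 0, "ry": 0, "rz": 0, "dx": 0, "dy": 0, "dz": 0.03, "gripper": 60}
    - {"rx": 0, "ry": 0, "rz": 0, "dx": 0, "dy": 0, "dz": 0.03, "gripper": 60}
    - {"rx": 0, "ry": 0, "rz": 0, "dx": 0, "dy": 0, "dz": 0.025, "gripper": 60}
    - {"rx": 0, "ry": 0, "rz": 0, "dx": 0, "dy": 0, "dz": 0.013, "gripper": 60}
    - {"rx": 0, "ry": 0, "rz": 0, "dx": 0, "dy": 0, "dz": 0, "gripper": 60}
    - {"rx": 0, "ry": 0, "rz": 0, "dx": 0, "dy": 0, "dz": 0, "gripper": 0}
    - {"rx": 0, "ry": 0, "rz": 0, "dx": 0, "dy": 0, "dz": 0, "gripper": 0}
    - {"rx": 0, "ry": 0, "rz": 0, "dx": 0, "dy": 0, "dz": 0, "gripper": 0}
    - {"rx": 0, "ry": 0, "rz": 0, "dx": 0, "dy": 0, "dz": 0, "gripper": 0}
    - {"rx": 0, "ry": 0, "rz": 0, "dx": 0, "dy": 0, "dz": 0, "gripper": 0}
    - {"rx": 0, "ry": 0, "rz": 0, "dx": 0, "dy": 0, "dz": -0.002, "gripper": 0}

```text
time_s: 43.12
tool_pos: [527.9, -325.2, 23.4]
orientation: [-3.141, 0.001, 2.725]
force: [-1.0, 0.3, -0.3]
opening: 22.3
grasp_force: 60.1
```

Request:
carry_out:
  plan:
    - {"rx": 0, "ry": 0, "rz": 0, "dx": 0.02, "dy": 0, "dz": 0, "gripper": 0}
    - {"rx": 0, "ry": 0, "rz": 0, "dx": 0.025, "dy": 0, "dz": 0, "gripper": 0}
    - {"rx": 0, "ry": 0, "rz": 0, "dx": 0.025, "dy": 0, "dz": 0, "gripper": 0}
    - {"rx": 0, "ry": 0, "rz": 0, "dx": 0.025, "dy": 0, "dz": 0, "gripper": 0}
    - {"rx": 0, "ry": 0, "rz": 0, "dx": 0, "dy": 0, "dz": 0, "gripper": 0}

```text
time_s: 43.75
tool_pos: [438.8, -285.6, 22.7]
orientation: [3.141, -0.002, 2.725]
force: [0.2, -0.9, -1.0]
opening: 22.0
grasp_force: 60.1
```

```bash
python3 - <<'E'
from dk import *
s=state();p=s['tool_pos'];y=np.degrees(s['orientation'][2]);print(p,s['opening'],y)
go((450,40,40),y)
E
```

```text
[ 438.78694038 -285.55638813   22.69015935] 21.954564442703198 156.1160086765449
N=7 dx 0.0174 dy 0.0432 dz -0.0025 rz -0.00
```

Request:
carry_out:
  plan:
    - {"rx": 0, "ry": 0, "rz": 0, "dx": 0.0174, "dy": 0.0432, "dz": -0.0025, "gripper": 0}
    - {"rx": 0, "ry": 0, "rz": 0, "dx": 0.0174, "dy": 0.0432, "dz": -0.0025, "gripper": 0}
    - {"rx": 0, "ry": 0, "rz": 0, "dx": 0.0174, "dy": 0.0432, "dz": -0.0025, "gripper": 0}
    - {"rx": 0, "ry": 0, "rz": 0, "dx": 0.0174, "dy": 0.0432, "dz": -0.0025, "gripper": 0}
    - {"rx": 0, "ry": 0, "rz": 0, "dx": 0.0174, "dy": 0.0432, "dz": -0.0025, "gripper": 0}
    - {"rx": 0, "ry": 0, "rz": 0, "dx": 0.0174, "dy": 0.0432, "dz": -0.0025, "gripper": 0}
    - {"rx": 0, "ry": 0, "rz": 0, "dx": 0.0174, "dy": 0.0432, "dz": -0.0025, "gripper": 0}
    - {"rx": 0, "ry": 0, "rz": -8, "dx": 0, "dy": 0, "dz": 0, "gripper": 0}
    - {"rx": 0, "ry": 0, "rz": -8, "dx": 0, "dy": 0, "dz": 0, "gripper": 0}
    - {"rx": 0, "ry": 0, "rz": -8, "dx": 0, "dy": 0, "dz": 0, "gripper": 0}
    - {"rx": 0, "ry": 0, "rz": -8, "dx": 0, "dy": 0, "dz": 0, "gripper": 0}
    - {"rx": 0, "ry": 0, "rz": -8, "dx": 0, "dy": 0, "dz": 0, "gripper": 0}

```text
time_s: 45.25
tool_pos: [453.2, 39.5, 40.8]
orientation: [-3.141, 0.001, -2.855]
force: [0.3, 0.2, -0.0]
opening: 22.3
grasp_force: 60.0
```

Request:
carry_out:
  plan:
    - {"rx": 0, "ry": 0, "rz": -8, "dx": 0, "dy": 0, "dz": 0, "gripper": 0}
    - {"rx": 0, "ry": 0, "rz": -8, "dx": 0, "dy": 0, "dz": 0, "gripper": 0}
    - {"rx": 0, "ry": 0, "rz": -8, "dx": 0, "dy": 0, "dz": 0, "gripper": 0}
    - {"rx": 0, "ry": 0, "rz": -8, "dx": 0, "dy": 0, "dz": 0, "gripper": 0}
    - {"rx": 0, "ry": 0, "rz": -8, "dx": 0, "dy": 0, "dz": 0, "gripper": 0}
    - {"rx": 0, "ry": 0, "rz": -8, "dx": 0, "dy": 0, "dz": 0, "gripper": 0}
    - {"rx": 0, "ry": 0, "rz": -8, "dx": 0, "dy": 0, "dz": 0, "gripper": 0}
    - {"rx": 0, "ry": 0, "rz": -8, "dx": 0, "dy": 0, "dz": 0, "gripper": 0}
    - {"rx": 0, "ry": 0, "rz": 0, "dx": 0, "dy": 0, "dz": 0.01, "gripper": 0}
    - {"rx": 0, "ry": 0, "rz": 0, "dx": 0, "dy": 0, "dz": 0.01, "gripper": 0}
    - {"rx": 0, "ry": 0, "rz": 0, "dx": 0, "dy": 0, "dz": 0.009, "gripper": 0}
    - {"rx": 0, "ry": 0, "rz": 0, "dx": 0, "dy": 0, "dz": 0, "gripper": 0}

```text
time_s: 46.75
tool_pos: [451.2, 39.3, 10.7]
orientation: [3.14, -0.0, -1.743]
force: [0.5, 0.2, -1.0]
opening: 22.2
grasp_force: 61.5
```

```bash
python3 look.py w9 pen_red_tip=16; python3 st.py
```

```text
46.75 [451.2007927   39.27875422  10.67286974] [ 1.79928069e+02 -1.85753698e-02 -9.98894725e+01] [ 4.97490934e+00  1.48907579e+01 -3.92976251e+01  3.58859062e+01
  4.98880841e-04 -7.51356069e+01]
 pt pen_red_tip 0.76 [320. 192.] [442.2 -12.   16. ]
46.85 dock xy -192.8 -168.1 [451.5  39.3  11.3] [ 0.2 -0.4 -0.5] 21.9 -99.87873227835385
```

Same as before: release, flip and re-measure.

Request:
carry_out:
  plan:
    - {"rx": 0, "ry": 0, "rz": 0, "dx": 0, "dy": 0, "dz": 0.0015, "gripper": 0}
    - {"rx": 0, "ry": 0, "rz": 0, "dx": 0, "dy": 0, "dz": 0, "gripper": 60}
    - {"rx": 0, "ry": 0, "rz": 0, "dx": 0, "dy": 0, "dz": 0, "gripper": 60}
    - {"rx": 0, "ry": 0, "rz": 0, "dx": 0, "dy": 0, "dz": 0, "gripper": 60}
    - {"rx": 0, "ry": 0, "rz": 0, "dx": 0, "dy": 0, "dz": -0.025, "gripper": 60}
    - {"rx": 0, "ry": 0, "rz": 0, "dx": 0, "dy": 0, "dz": -0.025, "gripper": 60}
    - {"rx": 0, "ry": 0, "rz": 0, "dx": -0.039, "dy": 0, "dz": 0, "gripper": 60}
    - {"rx": 0, "ry": 0, "rz": 0, "dx": -0.039, "dy": 0, "dz": 0, "gripper": 60}
    - {"rx": 0, "ry": 0, "rz": 10, "dx": 0, "dy": 0, "dz": 0, "gripper": 60}
    - {"rx": 0, "ry": 0, "rz": 10, "dx": 0, "dy": 0, "dz": 0, "gripper": 60}
    - {"rx": 0, "ry": 0, "rz": 10, "dx": 0, "dy": 0, "dz": 0, "gripper": 60}
    - {"rx": 0, "ry": 0, "rz": 10, "dx": 0, "dy": 0, "dz": 0, "gripper": 60}

```text
time_s: 48.35
tool_pos: [465.0, 116.2, 60.0]
orientation: [3.142, -0.0, -2.447]
force: [0.1, -0.7, -0.2]
opening: 51.4
grasp_force: 0.0
```

Request:
carry_out:
  plan:
    - {"rx": 0, "ry": 0, "rz": 10, "dx": 0, "dy": 0, "dz": 0, "gripper": 60}
    - {"rx": 0, "ry": 0, "rz": 10, "dx": 0, "dy": 0, "dz": 0, "gripper": 60}
    - {"rx": 0, "ry": 0, "rz": 10, "dx": 0, "dy": 0, "dz": 0, "gripper": 60}
    - {"rx": 0, "ry": 0, "rz": 10, "dx": 0, "dy": 0, "dz": 0, "gripper": 60}
    - {"rx": 0, "ry": 0, "rz": 10, "dx": 0, "dy": 0, "dz": 0, "gripper": 60}
    - {"rx": 0, "ry": 0, "rz": 10, "dx": 0, "dy": 0, "dz": 0, "gripper": 60}
    - {"rx": 0, "ry": 0, "rz": 10, "dx": 0, "dy": 0, "dz": 0, "gripper": 60}
    - {"rx": 0, "ry": 0, "rz": 10, "dx": 0, "dy": 0, "dz": 0, "gripper": 60}
    - {"rx": 0, "ry": 0, "rz": 10, "dx": 0, "dy": 0, "dz": 0, "gripper": 60}
    - {"rx": 0, "ry": 0, "rz": 10, "dx": 0, "dy": 0, "dz": 0, "gripper": 60}
    - {"rx": 0, "ry": 0, "rz": 10, "dx": 0, "dy": 0, "dz": 0, "gripper": 60}
    - {"rx": 0, "ry": 0, "rz": 10, "dx": 0, "dy": 0, "dz": 0, "gripper": 60}

```text
time_s: 49.85
tool_pos: [465.1, 116.2, 60.0]
orientation: [3.142, -0.0, 1.742]
force: [-0.3, -0.1, 0.1]
opening: 51.4
grasp_force: 0.0
```

Request:
carry_out:
  plan:
    - {"rx": 0, "ry": 0, "rz": 10, "dx": 0, "dy": 0, "dz": 0, "gripper": 60}
    - {"rx": 0, "ry": 0, "rz": 10, "dx": 0, "dy": 0, "dz": 0, "gripper": 60}
    - {"rx": 0, "ry": 0, "rz": 0, "dx": 0, "dy": 0, "dz": 0, "gripper": 60}

```text
time_s: 50.22
tool_pos: [465.1, 116.2, 60.0]
orientation: [3.142, -0.0, 1.401]
force: [-0.1, -0.5, 0.2]
opening: 50.8
grasp_force: 0.0
```

```bash
python3 pen.py red
```

```text
[465.1 116.1  60. ] 80.33 ((458.6068115234375, 78.13529205322266), (120.02738189697266, 24.164386749267578), 80.3812484741211) yaw change 0.05 -> dx 1.4 dy -0.0 rz -0.05
```

Request:
carry_out:
  plan:
    - {"rx": 0, "ry": 0, "rz": 0, "dx": 0.0015, "dy": 0, "dz": 0.02, "gripper": 60}
    - {"rx": 0, "ry": 0, "rz": 0, "dx": 0, "dy": 0, "dz": 0.02, "gripper": 60}
    - {"rx": 0, "ry": 0, "rz": 0, "dx": 0, "dy": 0, "dz": 0.012, "gripper": 60}
    - {"rx": 0, "ry": 0, "rz": 0, "dx": 0, "dy": 0, "dz": 0, "gripper": 60}
    - {"rx": 0, "ry": 0, "rz": 0, "dx": 0, "dy": 0, "dz": 0, "gripper": 0}
    - {"rx": 0, "ry": 0, "rz": 0, "dx": 0, "dy": 0, "dz": 0, "gripper": 0}
    - {"rx": 0, "ry": 0, "rz": 0, "dx": 0, "dy": 0, "dz": 0, "gripper": 0}
    - {"rx": 0, "ry": 0, "rz": 0, "dx": 0, "dy": 0, "dz": 0, "gripper": 0}
    - {"rx": 0, "ry": 0, "rz": 0, "dx": 0, "dy": 0, "dz": 0, "gripper": 0}
    - {"rx": 0, "ry": 0, "rz": 0, "dx": 0, "dy": 0, "dz": 0, "gripper": 0}

```text
time_s: 51.52
tool_pos: [466.3, 117.9, 9.0]
orientation: [3.14, -0.001, 1.399]
force: [-0.1, -0.3, 5.7]
opening: 22.4
grasp_force: 59.7
```

```bash
python3 - <<'E'
from dk import *
s=state(); p=s['tool_pos']; y=np.degrees(s['orientation'][2]); print(p,y,s['opening'])
t=D(-240,75,44-12+p[2]); print(t,np.linalg.norm(t[:2]))
go(t,y); print('rot',191.9-y)
E
```

```text
[466.29933473 117.85591035   8.95581424] 80.15466624401132 22.431217843109422
[355.19252967 267.39916939  40.95581424] 444.5942520130626
N=4 dx 0.0321 dy -0.0338 dz -0.0080 rz -0.00
rot 111.74533375598868
```

Request:
carry_out:
  plan:
    - {"rx": 0, "ry": 0, "rz": 0, "dx": 0, "dy": 0, "dz": -0.01, "gripper": 0}
    - {"rx": 0, "ry": 0, "rz": 0, "dx": 0.0321, "dy": -0.0338, "dz": -0.0055, "gripper": 0}
    - {"rx": 0, "ry": 0, "rz": 0, "dx": 0.0321, "dy": -0.0338, "dz": -0.0055, "gripper": 0}
    - {"rx": 0, "ry": 0, "rz": 0, "dx": 0.0321, "dy": -0.0338, "dz": -0.0055, "gripper": 0}
    - {"rx": 0, "ry": 0, "rz": 0, "dx": 0.0321, "dy": -0.0338, "dz": -0.0055, "gripper": 0}
    - {"rx": 0, "ry": 0, "rz": -8, "dx": 0, "dy": 0, "dz": 0, "gripper": 0}
    - {"rx": 0, "ry": 0, "rz": -8, "dx": 0, "dy": 0, "dz": 0, "gripper": 0}
    - {"rx": 0, "ry": 0, "rz": -8, "dx": 0, "dy": 0, "dz": 0, "gripper": 0}
    - {"rx": 0, "ry": 0, "rz": -8, "dx": 0, "dy": 0, "dz": 0, "gripper": 0}
    - {"rx": 0, "ry": 0, "rz": -8, "dx": 0, "dy": 0, "dz": 0, "gripper": 0}
    - {"rx": 0, "ry": 0, "rz": -8, "dx": 0, "dy": 0, "dz": 0, "gripper": 0}
    - {"rx": 0, "ry": 0, "rz": -8, "dx": 0, "dy": 0, "dz": 0, "gripper": 0}

```text
time_s: 53.02
tool_pos: [354.1, 267.3, 40.5]
orientation: [3.141, -0.0, 2.381]
force: [0.0, 0.4, -1.3]
opening: 22.7
grasp_force: 59.1
```

Request:
carry_out:
  plan:
    - {"rx": 0, "ry": 0, "rz": -8, "dx": 0, "dy": 0, "dz": 0, "gripper": 0}
    - {"rx": 0, "ry": 0, "rz": -8, "dx": 0, "dy": 0, "dz": 0, "gripper": 0}
    - {"rx": 0, "ry": 0, "rz": -8, "dx": 0, "dy": 0, "dz": 0, "gripper": 0}
    - {"rx": 0, "ry": 0, "rz": -8, "dx": 0, "dy": 0, "dz": 0, "gripper": 0}
    - {"rx": 0, "ry": 0, "rz": -8, "dx": 0, "dy": 0, "dz": 0, "gripper": 0}
    - {"rx": 0, "ry": 0, "rz": -8, "dx": 0, "dy": 0, "dz": 0, "gripper": 0}
    - {"rx": 0, "ry": 0, "rz": -8, "dx": 0, "dy": 0, "dz": 0, "gripper": 0}
    - {"rx": 0, "ry": 0, "rz": 0, "dx": 0, "dy": 0, "dz": 0, "gripper": 0}

```text
time_s: 54.02
tool_pos: [354.1, 267.3, 40.4]
orientation: [3.142, 0.0, -2.931]
force: [-0.8, -0.4, 0.3]
opening: 22.4
grasp_force: 59.1
```

```bash
python3 st.py; python3 held.py red
```

```text
54.025 dock xy -241.1 75.1 [354.1 267.3  40.4] [-0.8 -0.4  0.3] 22.4 -167.93507878512594
blue (np.int64(260), np.float64(319.5), np.float64(319.0))
red (np.int64(259), np.float64(319.0), np.float64(320.0))
```

Request:
carry_out:
  plan:
    - {"rx": 0, "ry": 0, "rz": 0, "dx": -0.02, "dy": 0, "dz": 0, "gripper": 0}
    - {"rx": 0, "ry": 0, "rz": 0, "dx": -0.025, "dy": 0, "dz": 0, "gripper": 0}
    - {"rx": 0, "ry": 0, "rz": 0, "dx": -0.025, "dy": 0, "dz": 0, "gripper": 0}
    - {"rx": 0, "ry": 0, "rz": 0, "dx": -0.02, "dy": 0, "dz": 0, "gripper": 0}
    - {"rx": 0, "ry": 0, "rz": 0, "dx": -0.01, "dy": 0, "dz": 0, "gripper": 0}
    - {"rx": 0, "ry": 0, "rz": 0, "dx": -0.006, "dy": 0, "dz": 0, "gripper": 0}
    - {"rx": 0, "ry": 0, "rz": 0, "dx": -0.006, "dy": 0, "dz": 0, "gripper": 0}
    - {"rx": 0, "ry": 0, "rz": 0, "dx": -0.006, "dy": 0, "dz": 0, "gripper": 0}
    - {"rx": 0, "ry": 0, "rz": 0, "dx": -0.006, "dy": 0, "dz": 0, "gripper": 0}
    - {"rx": 0, "ry": 0, "rz": 0, "dx": -0.005, "dy": 0, "dz": 0, "gripper": 0}
    - {"rx": 0, "ry": 0, "rz": 0, "dx": 0, "dy": 0, "dz": 0, "gripper": 0}

```text
time_s: 55.45
tool_pos: [480.6, 294.5, 40.0]
orientation: [3.142, 0.0, -2.93]
force: [-0.8, -0.1, -0.6]
opening: 22.6
grasp_force: 59.0
```

Request:
carry_out:
  plan:
    - {"rx": 0, "ry": 0, "rz": 0, "dx": -0.004, "dy": 0, "dz": 0.001, "gripper": 0}
    - {"rx": 0, "ry": 0, "rz": 0, "dx": -0.004, "dy": 0, "dz": 0, "gripper": 0}
    - {"rx": 0, "ry": 0, "rz": 0, "dx": -0.003, "dy": 0, "dz": 0, "gripper": 0}
    - {"rx": 0, "ry": 0, "rz": 0, "dx": -0.003, "dy": 0, "dz": 0, "gripper": 0}
    - {"rx": 0, "ry": 0, "rz": 0, "dx": -0.001, "dy": 0, "dz": 0, "gripper": 0}
    - {"rx": 0, "ry": 0, "rz": 0, "dx": 0, "dy": 0, "dz": 0, "gripper": 0}

```text
time_s: 56.2
tool_pos: [491.6, 296.8, 38.9]
orientation: [3.141, -0.006, -2.929]
force: [-11.1, -2.4, 10.2]
opening: 22.4
grasp_force: 60.5
```

```bash
python3 st.py
```

```text
56.2 dock xy -100.4 75.7 [491.6 296.8  38.9] [-11.1  -2.4  10.2] 22.4 -167.8260124346199
```

Request:
carry_out:
  plan:
    - {"rx": 0, "ry": 0, "rz": 0, "dx": -0.003, "dy": 0, "dz": 0, "gripper": 0}
    - {"rx": 0, "ry": 0, "rz": 0, "dx": 0, "dy": 0, "dz": 0, "gripper": 0}
    - {"rx": 0, "ry": 0, "rz": 0, "dx": 0.002, "dy": 0, "dz": 0, "gripper": 0}
    - {"rx": 0, "ry": 0, "rz": 0, "dx": 0, "dy": 0, "dz": 0, "gripper": 60}
    - {"rx": 0, "ry": 0, "rz": 0, "dx": 0, "dy": 0, "dz": 0, "gripper": 60}
    - {"rx": 0, "ry": 0, "rz": 0, "dx": 0, "dy": 0, "dz": 0, "gripper": 60}
    - {"rx": 0, "ry": 0, "rz": 0, "dx": 0.01, "dy": 0, "dz": -0.03, "gripper": 60}
    - {"rx": 0, "ry": 0, "rz": 0, "dx": 0.025, "dy": 0, "dz": -0.045, "gripper": 60}
    - {"rx": 0, "ry": 0, "rz": 0, "dx": 0.025, "dy": 0, "dz": -0.05, "gripper": 60}
    - {"rx": 0, "ry": 0, "rz": 0, "dx": 0.025, "dy": -0.02, "dz": -0.05, "gripper": 30}
    - {"rx": 0, "ry": 0, "rz": 0, "dx": 0.025, "dy": -0.03, "dz": -0.04, "gripper": 30}
    - {"rx": 0, "ry": 0, "rz": 0, "dx": 0.01, "dy": -0.03, "dz": 0, "gripper": 30}

```text
time_s: 57.7
tool_pos: [396.6, 194.5, 257.7]
orientation: [3.14, 0.007, -2.929]
force: [1.2, 0.8, -0.0]
opening: 25.9
grasp_force: 0.0
```

Request:
carry_out:
  plan:
    - {"rx": 0, "ry": 0, "rz": 0, "dx": 0, "dy": 0, "dz": 0, "gripper": 30}

```text
time_s: 57.82
tool_pos: [395.5, 193.1, 254.9]
orientation: [3.141, 0.002, -2.932]
force: [-0.1, 0.7, -0.0]
opening: 25.4
grasp_force: 0.0
```

```bash
python3 st.py; python3 look.py w10 sign=0 sign_hook=90 rail_start=200 rail_mark=200; python3 - <<'E'
from dk import *
from b import *
c=dict(np.load('w10.npz'))
for col,y0 in [('yellow',-75),('blue',0),('red',75)]:
    v,u=np.nonzero(cm(c,col,90,60)); P=w(c,np.c_[u,v],z=54)[:,:2]-O; x=P@E;y=P@Nn-y0; k=(x<-20)&(x>-160)&(abs(y)<30); print(col,k.sum(),'butt',x[k].min() if k.any() else '')
for col,S in [('green',100),('orange',150)]:
    m=cm(c,col,S,60); Q=cloud(c,m); k=(Q[:,2]>185)&(Q[:,2]<220); print(col,k.sum(), np.median(Q[k],0) if k.any() else '', 'dock',((np.median(Q[k],0)[:2]-O)@E,(np.median(Q[k],0)[:2]-O)@Nn) if k.any() else '')
E
```

```text
57.825 dock xy -215.9 -6.0 [395.5 193.1 254.9] [-0.1  0.7 -0. ] 25.4 -167.9857787007947
57.825 [395.52317424 193.11648362 254.92892462] [ 1.79991958e+02  1.09743039e-01 -1.67985779e+02] [ 2.60383394e+01  4.92719083e-02 -2.08450921e+01  6.89972152e+01
 -1.87917042e-02  1.40240926e+01]
 pt sign 0.69 [120. 319.] [602. -20.   0.]
 pt sign_hook 0.83 [ 72. 365.] [602.8 -22.5  90. ]
yellow 387 butt -128.34605110103007
blue 344 butt -128.36946497222462
red 650 butt -128.36612618288171
green 0  dock 
orange 0  dock
```

View pics/w10.png

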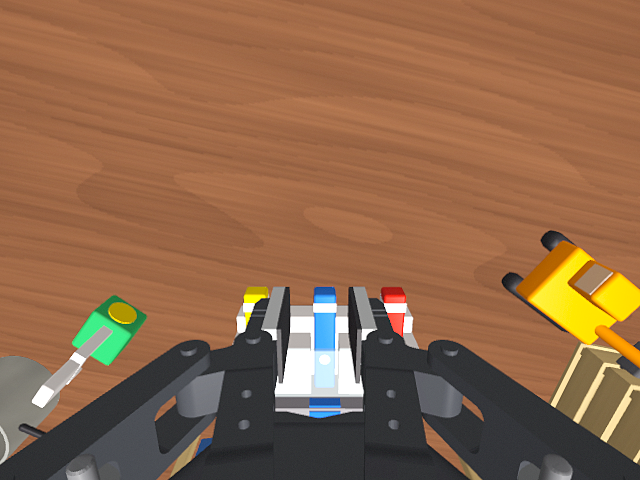

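All three pens sit equally deep, with butts at (257,292), (325,292) and (393,292). The sign has been knocked to around (105,330), which works out near (602,-20). I'll hover over the rail to measure its bands.

```bash
python3 - <<'E'
from dk import *
go(D(0,40,300),191.9)
E
```

```text
N=5 dx -0.0431 dy 0.0087 dz -0.0093 rz 0.06
```

Request:
carry_out:
  plan:
    - {"rx": 0, "ry": 0, "rz": 0, "dx": 0, "dy": 0, "dz": -0.046, "gripper": 30}
    - {"rx": 0, "ry": 0, "rz": 0, "dx": -0.0431, "dy": 0.0087, "dz": 0, "gripper": 30}
    - {"rx": 0, "ry": 0, "rz": 0, "dx": -0.0431, "dy": 0.0087, "dz": 0, "gripper": 30}
    - {"rx": 0, "ry": 0, "rz": 0, "dx": -0.0431, "dy": 0.0087, "dz": 0, "gripper": 30}
    - {"rx": 0, "ry": 0, "rz": 0, "dx": -0.0431, "dy": 0.0087, "dz": 0, "gripper": 30}
    - {"rx": 0, "ry": 0, "rz": 0, "dx": -0.0431, "dy": 0.0087, "dz": 0, "gripper": 30}
    - {"rx": 0, "ry": 0, "rz": 0, "dx": 0, "dy": 0, "dz": 0, "gripper": 30}
    - {"rx": 0, "ry": 0, "rz": 0, "dx": 0, "dy": 0, "dz": 0, "gripper": 30}

```text
time_s: 59.08
tool_pos: [596.3, 282.5, 298.9]
orientation: [-3.141, -0.002, -2.929]
force: [-1.0, 0.2, 0.2]
opening: 25.8
grasp_force: 0.0
```

```bash
python3 st.py; python3 look.py w11 rail_start=200 rail_mark=200; cat > rail.py <<'E'
from dk import *
from b import *
def bands(c):
    for col,S in [('green',90),('orange',150)]:
        m=cm(c,col,S,60); Q=cloud(c,m); v,u=np.nonzero(m&(c['z_map']>0)); k=(Q[:,2]>190)&(Q[:,2]<220)&(np.abs((Q[:,:2]-O)@E-35)<30)
        if k.sum()<5: print(col,'none'); continue
        W=w(c,np.c_[u[k],v[k]].astype(float),z=202)[:,:2]-O; x=W@E;y=W@Nn
        print(col,k.sum(),'z',np.median(Q[k,2]),'x',np.percentile(x,[2,50,98]).round(1),'y',np.percentile(y,[1,50,99]).round(1),'uv',u[k].mean().round(),v[k].mean().round())
E
python3 - <<'E'
from rail import *
bands(dict(np.load('w11.npz')))
E
```

```text
59.075 dock xy -1.0 40.1 [596.3 282.5 298.9] [-1.   0.2  0.2] 25.8 -167.8159960230081
59.075 [596.28153294 282.49375803 298.85224289] [-1.79974713e+02 -1.23232513e-01 -1.67815996e+02] [2.53479508e+01 2.41838181e+01 1.48502365e+01 8.07921715e+01
 3.44174629e-03 1.31639159e+01]
 pt rail_start 0.86 [395. 284.] [620.2 345.3 200. ]
 pt rail_mark 0.79 [245. 283.] [642.8 235.5 200. ]
 pt rail_mark 0.5 [285. 200.] [574.6 253.1 200. ]
green 311 z 206.69026071387432 x [28.8 35.2 40.9] y [-26.7 -19.3 -12.2] uv 239.0 285.0
orange 809 z 206.28755737133227 x [29.2 34.8 40.6] y [ 75.5  95.7 115.9] uv 392.0 285.0
```

View pics/w11.png

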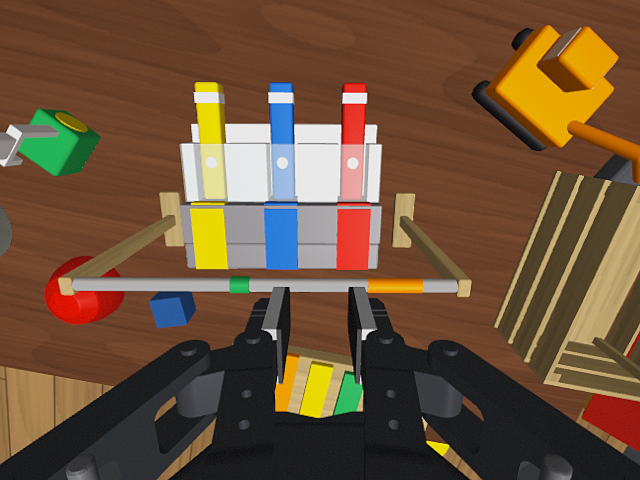

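The rail runs along row 285. The green mark is at (239,285), which is dock y ≈ -19.5, the orange band is at (392,285), y ≈ 95.5, and all the pens are home. Next I look at the sign.

```bash
python3 - <<'E'
from dk import *
go((540,-20,260),180)
E
```

```text
N=7 dx 0.0132 dy -0.0419 dz 0.0058 rz 1.74
```

Request:
carry_out:
  plan:
    - {"rx": 0, "ry": 0, "rz": 1.74, "dx": 0.0132, "dy": -0.0419, "dz": 0.0058, "gripper": 50}
    - {"rx": 0, "ry": 0, "rz": 1.74, "dx": 0.0132, "dy": -0.0419, "dz": 0.0058, "gripper": 50}
    - {"rx": 0, "ry": 0, "rz": 1.74, "dx": 0.0132, "dy": -0.0419, "dz": 0.0058, "gripper": 50}
    - {"rx": 0, "ry": 0, "rz": 1.74, "dx": 0.0132, "dy": -0.0419, "dz": 0.0058, "gripper": 50}
    - {"rx": 0, "ry": 0, "rz": 1.74, "dx": 0.0132, "dy": -0.0419, "dz": 0.0058, "gripper": 50}
    - {"rx": 0, "ry": 0, "rz": 1.74, "dx": 0.0132, "dy": -0.0419, "dz": 0.0058, "gripper": 50}
    - {"rx": 0, "ry": 0, "rz": 1.74, "dx": 0.0132, "dy": -0.0419, "dz": 0.0058, "gripper": 50}
    - {"rx": 0, "ry": 0, "rz": 0, "dx": 0, "dy": 0, "dz": 0, "gripper": 50}
    - {"rx": 0, "ry": 0, "rz": 0, "dx": 0, "dy": 0, "dz": 0, "gripper": 50}

```text
time_s: 60.35
tool_pos: [540.4, -19.3, 260.2]
orientation: [3.141, 0.001, 3.141]
force: [-0.9, -0.4, -0.2]
opening: 42.7
grasp_force: 0.0
```

```bash
python3 look.py w12 sign=0 sign_hook=90; python3 - <<'E'
from dk import *
from b import *
c=dict(np.load('w12.npz'))
m=cm(c,'green',90,40); Q=cloud(c,m); k=np.linalg.norm(Q[:,:2]-[602,-20],axis=1)<80; Q=Q[k]
h=Q[(Q[:,2]>41)&(Q[:,2]<54)]; print(len(h),np.median(h[:,2]),cv2.minAreaRect(h[:,:2].astype(np.float32)))
g=cv2.cvtColor(c['pixels'],cv2.COLOR_BGR2HSV); A=cloud(c,(g[...,1]<70))
for lo,hi in [(90,104),(128,148)]:
    f=A[(A[:,2]>lo)&(A[:,2]<hi)&(np.linalg.norm(A[:,:2]-[605,-20],axis=1)<60)]; print(len(f),np.median(f,0),cv2.minAreaRect(f[:,:2].astype(np.float32)))
E
```

```text
60.35 [540.4454053  -19.29659315 260.19210704] [1.79975652e+02 7.73790339e-02 1.79955646e+02] [-2.06143118e+00  1.09113922e+01 -8.07066023e+00  7.09414734e+01
  2.70560163e-02 -2.01707603e+00]
 pt sign 0.72 [318. 246.] [602.1 -20.    0. ]
 pt sign_hook 0.88 [320. 276.] [601.4 -18.9  90. ]
 pt sign_hook 0.28 [560. 209.] [536.7 198.5  90. ]
1598 47.413772204016425 ((600.1533813476562, -18.681827545166016), (50.14952087402344, 54.863128662109375), 63.274993896484375)
257 [588.57958123 -14.83669228  97.59643094] ((600.4788208007812, -19.210094451904297), (12.048828125, 40.37641143798828), 62.97737503051758)
457 [598.21894441 -19.53997534 137.2491021 ] ((600.2450561523438, -19.052104949951172), (12.28665542602539, 23.938194274902344), 64.5475082397461)
```

View pics/w12.png

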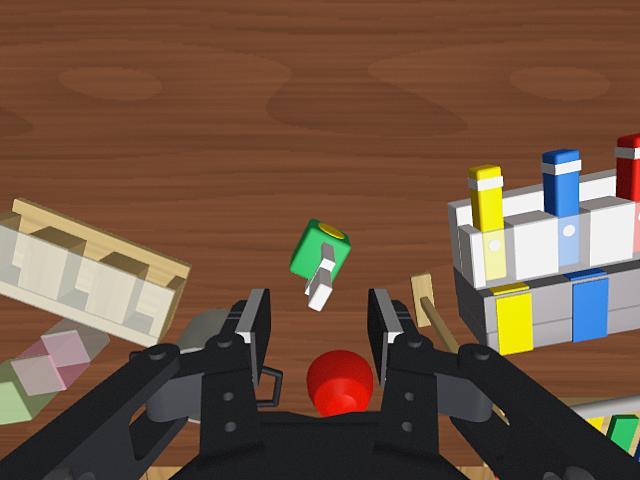

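The sign is at (320,250), with its centre measured at (600.3,-19.1) and yaw about -26.6°, and the fin is clear to grip. The helmet at (340,380) is well away.

```bash
python3 - <<'E'
from dk import *
go((600.3,-19.1,180),153.4)
E
```

```text
N=4 dx -0.0148 dy 0.0024 dz 0.0199 rz 6.66
```

Request:
carry_out:
  plan:
    - {"rx": 0, "ry": 0, "rz": 6.64, "dx": -0.0148, "dy": 0.0024, "dz": 0.02, "gripper": 50}
    - {"rx": 0, "ry": 0, "rz": 6.64, "dx": -0.0148, "dy": 0.0024, "dz": 0.02, "gripper": 50}
    - {"rx": 0, "ry": 0, "rz": 6.64, "dx": -0.0148, "dy": 0.0024, "dz": 0.02, "gripper": 50}
    - {"rx": 0, "ry": 0, "rz": 6.64, "dx": -0.0148, "dy": 0.0024, "dz": 0.02, "gripper": 50}
    - {"rx": 0, "ry": 0, "rz": 0, "dx": 0, "dy": 0, "dz": 0, "gripper": 50}
    - {"rx": 0, "ry": 0, "rz": 0, "dx": 0, "dy": 0, "dz": 0, "gripper": 50}

```text
time_s: 61.25
tool_pos: [599.9, -19.7, 179.9]
orientation: [3.142, -0.0, 2.68]
force: [-0.4, 0.3, -0.7]
opening: 43.0
grasp_force: 0.0
```

```bash
python3 - <<'E'
from dk import *
go((600.3,-19.1,102),153.4,N=3)
from b import *
c=cam('wrist'); m=cm(c,'green',90,40); Q=cloud(c,m); h=Q[(Q[:,2]>41)&(Q[:,2]<54)&(np.linalg.norm(Q[:,:2]-[602,-20],axis=1)<80)]
print(cv2.minAreaRect(h[:,:2].astype(np.float32)))
E
```

```text
N=3 dx -0.0000 dy 0.0002 dz 0.0260 rz 0.06
((600.3566284179688, -18.762603759765625), (49.664573669433594, 55.23125457763672), 63.14658737182617)
```

Request:
carry_out:
  plan:
    - {"rx": 0, "ry": 0, "rz": 0, "dx": 0, "dy": 0.0005, "dz": 0.026, "gripper": 50}
    - {"rx": 0, "ry": 0, "rz": 0, "dx": 0, "dy": 0, "dz": 0.026, "gripper": 50}
    - {"rx": 0, "ry": 0, "rz": 0, "dx": 0, "dy": 0, "dz": 0.026, "gripper": 50}
    - {"rx": 0, "ry": 0, "rz": 0, "dx": 0, "dy": 0, "dz": 0, "gripper": 50}
    - {"rx": 0, "ry": 0, "rz": 0, "dx": 0, "dy": 0, "dz": 0, "gripper": 0}
    - {"rx": 0, "ry": 0, "rz": 0, "dx": 0, "dy": 0, "dz": 0, "gripper": 0}
    - {"rx": 0, "ry": 0, "rz": 0, "dx": 0, "dy": 0, "dz": 0, "gripper": 0}
    - {"rx": 0, "ry": 0, "rz": 0, "dx": 0, "dy": 0, "dz": 0, "gripper": 0}
    - {"rx": 0, "ry": 0, "rz": 0, "dx": 0, "dy": 0, "dz": 0, "gripper": 0}
    - {"rx": 0, "ry": 0, "rz": 0, "dx": 0, "dy": 0, "dz": 0, "gripper": 0}
  squeeze: 80

```text
time_s: 62.55
tool_pos: [601.9, -19.7, 103.3]
orientation: [3.14, 0.003, 2.678]
force: [0.2, 0.6, 7.2]
opening: 10.6
grasp_force: 79.2
```

```bash
python3 - <<'E'
from dk import *
s=state(); p=s['tool_pos']; y=np.degrees(s['orientation'][2]); print(p,y,s['opening'],s['grasp_force'],s['force'])
# waypoint: back off, raise, then in front of rail at band: sign x=-70 relative rail -> dock x=-35
a=(480,60,p[2]+145); go(a,y)
b=D(-50,95,p[2]+139); print(b,np.linalg.norm(b[:2])); go(b,191.9,frm=(a,y))
E
```

```text
[601.87630625 -19.71231801 103.33092724] 153.42257174197832 10.625042729611595 79.21690821647644 [0.19857015 0.594186   7.21194837]
N=5 dx 0.0289 dy 0.0034 dz -0.0290 rz -0.00
[536.98515313 326.14814431 242.33092724] 628.2719687559345
N=6 dx -0.0012 dy 0.0462 dz 0.0010 rz -6.41
```

Request:
carry_out:
  plan:
    - {"rx": 0, "ry": 0, "rz": 0, "dx": 0, "dy": 0, "dz": -0.01, "gripper": 0}
    - {"rx": 0, "ry": 0, "rz": 0, "dx": 0.01, "dy": 0.0034, "dz": -0.035, "gripper": 0}
    - {"rx": 0, "ry": 0, "rz": 0, "dx": 0.04, "dy": 0.0034, "dz": -0.035, "gripper": 0}
    - {"rx": 0, "ry": 0, "rz": 0, "dx": 0.0475, "dy": 0.005, "dz": -0.035, "gripper": 0}
    - {"rx": 0, "ry": 0, "rz": 0, "dx": 0.0475, "dy": 0.005, "dz": -0.03, "gripper": 0}
    - {"rx": 0, "ry": 0, "rz": 0, "dx": 0, "dy": 0, "dz": 0, "gripper": 0}

```text
time_s: 63.3
tool_pos: [477.1, 61.3, 249.6]
orientation: [3.139, 0.003, 2.68]
force: [0.3, 0.0, -2.0]
opening: 11.1
grasp_force: 78.1
```

Request:
carry_out:
  plan:
    - {"rx": 0, "ry": 0, "rz": -6.41, "dx": -0.0012, "dy": 0.0462, "dz": 0.001, "gripper": 0}
    - {"rx": 0, "ry": 0, "rz": -6.41, "dx": -0.0012, "dy": 0.0462, "dz": 0.001, "gripper": 0}
    - {"rx": 0, "ry": 0, "rz": -6.41, "dx": -0.0012, "dy": 0.0462, "dz": 0.001, "gripper": 0}
    - {"rx": 0, "ry": 0, "rz": -6.41, "dx": -0.0012, "dy": 0.0462, "dz": 0.001, "gripper": 0}
    - {"rx": 0, "ry": 0, "rz": -6.41, "dx": -0.0012, "dy": 0.0462, "dz": 0.001, "gripper": 0}
    - {"rx": 0, "ry": 0, "rz": -6.41, "dx": -0.0012, "dy": 0.0462, "dz": 0.001, "gripper": 0}
    - {"rx": 0, "ry": 0, "rz": 0, "dx": 0, "dy": 0, "dz": 0, "gripper": 0}
    - {"rx": 0, "ry": 0, "rz": 0, "dx": 0, "dy": 0, "dz": 0, "gripper": 0}

```text
time_s: 64.3
tool_pos: [535.1, 325.6, 239.6]
orientation: [-3.14, -0.001, -2.935]
force: [-0.0, -0.3, -1.4]
opening: 10.8
grasp_force: 79.1
```

```bash
python3 st.py; python3 - <<'E'
from rail import *
c=cam('wrist'); cv2.imwrite('pics/w13.png',c['pixels']); np.savez('w13.npz',**{k:np.array(v) for k,v in c.items()})
s=state(); print(s['orientation'])
go(D(-50,95,242.5),191.9)
c2=cam('scene'); a=c2['pixels'][220:360,300:460]; 
cv2.imwrite('pics/c13.png',np.hstack([cv2.resize(a,(460,402),interpolation=cv2.INTER_CUBIC),cv2.resize(c['pixels'],(340,255))[:, :].repeat(1,0) if 0 else cv2.copyMakeBorder(cv2.resize(c['pixels'],(340,255)),0,147,0,0,cv2.BORDER_CONSTANT)]))
E
```

```text
64.3 dock xy -51.9 94.9 [535.1 325.6 239.6] [-0.  -0.3 -1.4] 10.8 -168.16636498450373
[-3.14062830e+00 -8.74762905e-04 -2.93586069e+00]
N=1 dx -0.0019 dy 0.0006 dz -0.0026 rz -0.11
```

View pics/c13.png

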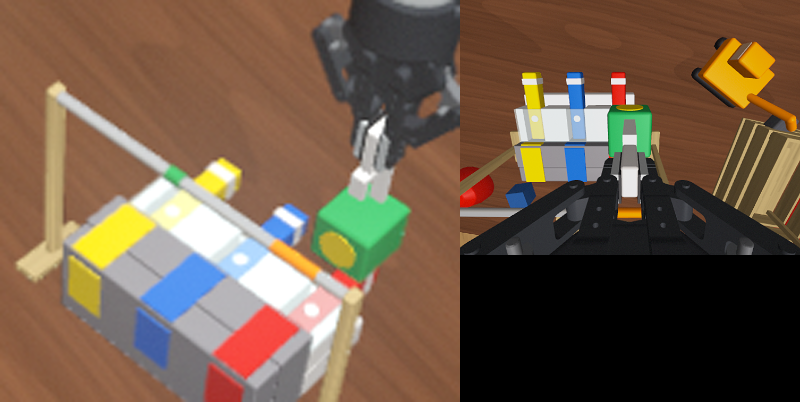

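The sign is held upright in front of the orange band, its lip facing the rail, at (360,185) to (385,230) in the left panel. Next I move it over the rail and lower it.

Request:
carry_out:
  plan:
    - {"rx": 0, "ry": 0, "rz": -0.1, "dx": -0.015, "dy": 0.0005, "dz": -0.0025, "gripper": 0}
    - {"rx": 0, "ry": 0, "rz": 0, "dx": -0.02, "dy": 0, "dz": 0, "gripper": 0}
    - {"rx": 0, "ry": 0, "rz": 0, "dx": -0.02, "dy": 0, "dz": 0, "gripper": 0}
    - {"rx": 0, "ry": 0, "rz": 0, "dx": -0.02, "dy": 0, "dz": 0, "gripper": 0}
    - {"rx": 0, "ry": 0, "rz": 0, "dx": -0.0135, "dy": 0, "dz": 0, "gripper": 0}
    - {"rx": 0, "ry": 0, "rz": 0, "dx": 0, "dy": 0, "dz": 0, "gripper": 0}
    - {"rx": 0, "ry": 0, "rz": 0, "dx": 0, "dy": 0, "dz": 0, "gripper": 0}

```text
time_s: 65.28
tool_pos: [621.3, 344.2, 243.0]
orientation: [-3.141, -0.0, -2.934]
force: [0.0, 0.3, -1.0]
opening: 10.9
grasp_force: 79.1
```

```bash
python3 st.py
```

```text
65.275 dock xy 36.2 95.3 [621.3 344.2 243. ] [ 0.   0.3 -1. ] 10.9 -168.09353766899042
```

Request:
carry_out:
  plan:
    - {"rx": 0, "ry": 0, "rz": 0, "dx": 0, "dy": 0, "dz": 0.008, "gripper": 0}
    - {"rx": 0, "ry": 0, "rz": 0, "dx": 0, "dy": 0, "dz": 0.008, "gripper": 0}
    - {"rx": 0, "ry": 0, "rz": 0, "dx": 0, "dy": 0, "dz": 0.005, "gripper": 0}
    - {"rx": 0, "ry": 0, "rz": 0, "dx": 0, "dy": 0, "dz": 0.002, "gripper": 0}
    - {"rx": 0, "ry": 0, "rz": 0, "dx": 0, "dy": 0, "dz": 0, "gripper": 0}
    - {"rx": 0, "ry": 0, "rz": 0, "dx": 0, "dy": 0, "dz": 0, "gripper": 0}

```text
time_s: 66.03
tool_pos: [621.7, 345.2, 220.2]
orientation: [3.141, 0.0, -2.933]
force: [-0.1, 0.1, -0.9]
opening: 11.2
grasp_force: 79.1
```

```bash
python3 st.py
```

```text
66.025 dock xy 36.8 96.2 [621.7 345.2 220.2] [-0.1  0.1 -0.9] 11.2 -168.02850387798784
```

Request:
carry_out:
  plan:
    - {"rx": 0, "ry": 0, "rz": 0, "dx": 0, "dy": 0, "dz": 0.0015, "gripper": 0}
    - {"rx": 0, "ry": 0, "rz": 0, "dx": 0, "dy": 0, "dz": 0.001, "gripper": 0}
    - {"rx": 0, "ry": 0, "rz": 0, "dx": 0, "dy": 0, "dz": 0.001, "gripper": 0}
    - {"rx": 0, "ry": 0, "rz": 0, "dx": 0, "dy": 0, "dz": 0, "gripper": 0}

```text
time_s: 66.53
tool_pos: [621.8, 345.2, 218.1]
orientation: [3.141, 0.002, -2.933]
force: [-2.6, -1.8, 6.1]
opening: 10.9
grasp_force: 80.6
```

```bash
python3 st.py
```

```text
66.525 dock xy 36.9 96.2 [621.8 345.2 218.1] [-2.6 -1.8  6.1] 10.9 -168.0378723442882
```

Request:
carry_out:
  plan:
    - {"rx": 0, "ry": 0, "rz": 0, "dx": 0, "dy": 0, "dz": -0.001, "gripper": 0}
    - {"rx": 0, "ry": 0, "rz": 0, "dx": 0, "dy": -0.01, "dz": 0, "gripper": 0}
    - {"rx": 0, "ry": 0, "rz": 0, "dx": 0, "dy": -0.01, "dz": 0, "gripper": 0}
    - {"rx": 0, "ry": 0, "rz": 0, "dx": 0, "dy": -0.01, "dz": 0, "gripper": 0}
    - {"rx": 0, "ry": 0, "rz": 0, "dx": 0, "dy": -0.01, "dz": 0, "gripper": 0}
    - {"rx": 0, "ry": 0, "rz": 0, "dx": 0, "dy": -0.01, "dz": 0, "gripper": 0}
    - {"rx": 0, "ry": 0, "rz": 0, "dx": 0, "dy": 0, "dz": 0, "gripper": 0}

```text
time_s: 67.4
tool_pos: [632.8, 293.9, 218.1]
orientation: [-3.139, 0.001, -2.935]
force: [-0.4, -2.6, 5.4]
opening: 10.4
grasp_force: 80.3
```

Request:
carry_out:
  plan:
    - {"rx": 0, "ry": 0, "rz": 0, "dx": 0, "dy": -0.01, "dz": 0, "gripper": 0}
    - {"rx": 0, "ry": 0, "rz": 0, "dx": 0, "dy": -0.01, "dz": 0, "gripper": 0}
    - {"rx": 0, "ry": 0, "rz": 0, "dx": 0, "dy": -0.01, "dz": 0, "gripper": 0}
    - {"rx": 0, "ry": 0, "rz": 0, "dx": 0, "dy": -0.01, "dz": 0, "gripper": 0}
    - {"rx": 0, "ry": 0, "rz": 0, "dx": 0, "dy": -0.01, "dz": 0, "gripper": 0}
    - {"rx": 0, "ry": 0, "rz": 0, "dx": 0, "dy": 0, "dz": 0, "gripper": 0}

```text
time_s: 68.15
tool_pos: [643.1, 244.9, 218.1]
orientation: [-3.139, 0.001, -2.935]
force: [0.2, -2.5, 6.5]
opening: 11.2
grasp_force: 80.3
```

```bash
python3 st.py; python3 - <<'E'
from rail import *
c=cam('wrist'); bands(c); cv2.imwrite('pics/w14.png',c['pixels'])
E
```

```text
68.15 dock xy 37.1 -6.4 [643.1 244.9 218.1] [ 0.2 -2.5  6.5] 11.2 -168.1389812759101
green 452 z 206.2723747889808 x [28.8 33.1 40.6] y [-25.8 -21.1   6.4] uv 293.0 280.0
orange 1918 z 206.3785729577455 x [29.  34.9 40.8] y [ 76.5  97.2 118.2] uv 531.0 283.0
```

Request:
carry_out:
  plan:
    - {"rx": 0, "ry": 0, "rz": 0, "dx": 0, "dy": -0.007, "dz": 0, "gripper": 0}
    - {"rx": 0, "ry": 0, "rz": 0, "dx": 0, "dy": -0.0065, "dz": 0, "gripper": 0}
    - {"rx": 0, "ry": 0, "rz": 0, "dx": 0, "dy": 0, "dz": 0, "gripper": 0}
    - {"rx": 0, "ry": 0, "rz": 0, "dx": 0, "dy": 0, "dz": 0, "gripper": 0}

```text
time_s: 68.7
tool_pos: [645.7, 232.5, 218.1]
orientation: [-3.14, 0.001, -2.934]
force: [0.6, -0.0, 5.6]
opening: 10.8
grasp_force: 80.3
```

```bash
python3 st.py; python3 - <<'E'
from rail import *
c=cam('wrist'); a=c['pixels'][200:380,220:420]; cv2.imwrite('pics/w15.png',cv2.resize(a,(660,594),interpolation=cv2.INTER_CUBIC))
E
```

```text
68.7 dock xy 37.1 -19.1 [645.7 232.5 218.1] [ 0.6 -0.   5.6] 10.8 -168.0987968344688
```

View pics/w15.png

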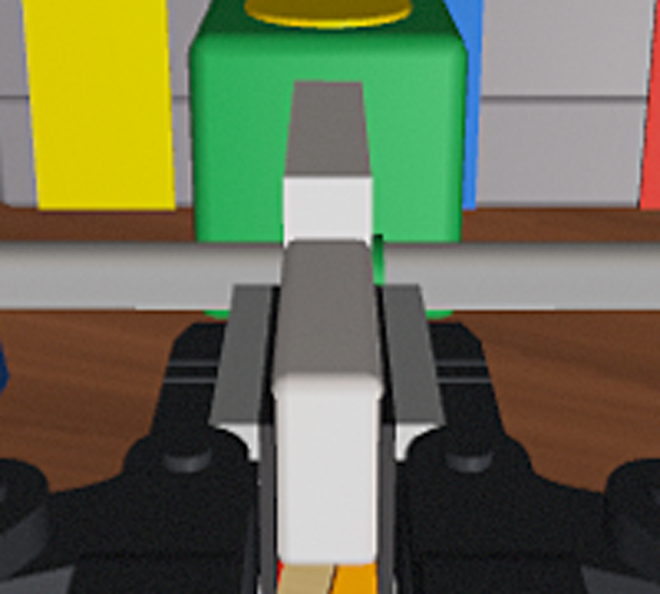

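The hook sits on the green band, with only about 1 mm of green showing on its right at (378,258), so it is centred to within roughly 1 mm. I release it and lift away.

Request:
carry_out:
  plan:
    - {"rx": 0, "ry": 0, "rz": 0, "dx": 0, "dy": 0.0005, "dz": -0.001, "gripper": 0}
    - {"rx": 0, "ry": 0, "rz": 0, "dx": 0, "dy": 0, "dz": 0, "gripper": 0}
    - {"rx": 0, "ry": 0, "rz": 0, "dx": 0, "dy": 0, "dz": 0, "gripper": 20}
    - {"rx": 0, "ry": 0, "rz": 0, "dx": 0, "dy": 0, "dz": 0, "gripper": 40}
    - {"rx": 0, "ry": 0, "rz": 0, "dx": 0, "dy": 0, "dz": 0, "gripper": 40}
    - {"rx": 0, "ry": 0, "rz": 0, "dx": 0, "dy": 0, "dz": 0, "gripper": 40}
    - {"rx": 0, "ry": 0, "rz": 0, "dx": 0, "dy": 0, "dz": -0.015, "gripper": 40}
    - {"rx": 0, "ry": 0, "rz": 0, "dx": 0, "dy": 0, "dz": -0.03, "gripper": 40}
    - {"rx": 0, "ry": 0, "rz": 0, "dx": 0, "dy": 0, "dz": -0.04, "gripper": 40}
    - {"rx": 0, "ry": 0, "rz": 0, "dx": 0.03, "dy": 0, "dz": -0.03, "gripper": 40}
    - {"rx": 0, "ry": 0, "rz": 0, "dx": 0.05, "dy": 0, "dz": 0, "gripper": 40}
    - {"rx": 0, "ry": 0, "rz": 0, "dx": 0.05, "dy": 0, "dz": 0, "gripper": 40}

```text
time_s: 70.25
tool_pos: [517.0, 207.5, 335.0]
orientation: [3.141, 0.002, -2.933]
force: [0.4, -0.2, 1.1]
opening: 34.2
grasp_force: 0.0
```

Request:
carry_out:
  plan:
    - {"rx": 0, "ry": 0, "rz": 0, "dx": 0.04, "dy": 0, "dz": 0, "gripper": 40}
    - {"rx": 0, "ry": 0, "rz": 0, "dx": 0, "dy": 0, "dz": 0, "gripper": 40}
    - {"rx": 0, "ry": 0, "rz": 0, "dx": 0, "dy": 0, "dz": 0, "gripper": 40}
    - {"rx": 0, "ry": 0, "rz": 0, "dx": 0, "dy": 0, "dz": 0, "gripper": 40}

```text
time_s: 70.75
tool_pos: [479.7, 199.6, 333.6]
orientation: [3.142, 0.001, -2.933]
force: [0.1, 0.3, -0.2]
opening: 34.2
grasp_force: 0.0
```

```bash
python3 - <<'E'
from h import *
c=cam('scene'); cv2.imwrite('pics/f.png',cv2.resize(c['pixels'][150:390,230:450],(660,600)[::1] if 0 else (550,600),interpolation=cv2.INTER_CUBIC)); print(state()['time_s'])
E
```

```text
70.8
```

View pics/f.png

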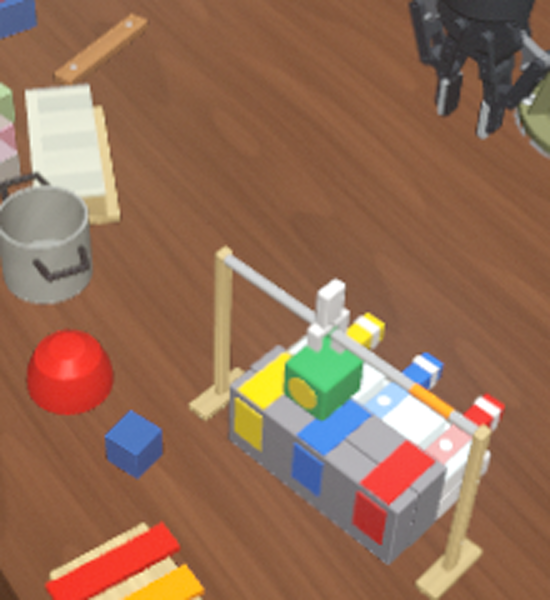

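The sign hangs freely on the rail at the mark, at (325,350). The three pens are in their ports, the caddy is empty, and the other toys are where they were.

```bash
python3 -c "
from station import hand_in
print(hand_in())"
```

```text
the job is handed in; nothing more can be done
None
```

The red, blue and yellow pens are each pushed home in the port of their own colour, the sign hangs on the rail within about 1 mm of the green mark, the other toys look untouched in the last camera picture, and I handed the job in at about 71 s.

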